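Lay the glued blank in its curing cradle and start the glue timer

ROBOT

A 7-joint arm with a two-finger parallel gripper is mounted at the origin on the work surface. World frame = base frame: x ahead of the robot, y to its left, z up, the work surface at z = 0. Lengths are in mm, angles in rad, forces in N, time in s.
With the tool pointing down it reaches from about 425 to 800 mm from the base axis. Payload 8.3 kg.
Tool frame: the origin (TCP) lies between the finger pads; the fingertips stand 25 mm ahead of it and the grasp point (between the pads) lies 6 mm ahead of it; z points along the fingers, y is the direction in which the jaws open and shut (so a half turn about z gives the same grasp; the last joint's range is limited). The gripper opens to 85 mm and grips with 20 to 120 N. Pads are 22 mm wide; open, the fingers measure 114 mm over their backs; the gripper's body (76 mm by 85 mm) begins 54 mm behind the grasp point. The pads swing forward as they close: fully open they stand 13 mm farther back than shut.
Start: joints at [-1.296, 0.383, 0.016, 1.37, -0.006, 1.388, -0.046], TCP at [207.082, 589.679, 256.279] pointing down, gripper open.
Joint ranges: [-2.95, 2.95], [-0.25, 2.06], [-1.52, 1.56], [0.18, 2.33], [-1.44, 4.58], [0.02, 2.06], [-3.01, 3.01]. Speed limits (rad/s): [2.39, 2.39, 3.01, 3.01, 3.14, 3.14, 3.14].

INTERFACE

Orientations are given as a rotation vector (axis times angle).
In Python, from bench import ctrl gives the robot as it stands.
- The arm moves only by the shell command python3 -m jog 'ROWS' [FORCE]. ROWS is JSON, a list of rows, each an object with "xyz": the shift along the world's x, y, z in mm, a list of three; "turn": the turn, a rotation vector about the world's x, y, z in rad, a list of three; "claw": the closure, from -1 (fully open) to 1 (shut), so that 0 is half open. A call has exactly 8 rows; each row shifts and turns the commanded pose from where the row before left it; what a row does not reach is not made up. A row lasts 1/10 s, in which the tool goes at most 50 mm and 8.59 degrees, less where a joint would pass 70% of its speed; a pose out of reach is approached as far as the arm can. A call is refused whole if a number of a shift passes 50 or a number of a turn 0.15, either way. A call with a gripper value outside its range is refused whole. The fingers move at their own pace and stop on an object; FORCE is the grip in N (left out, the last holds). Time passes only in rows, so rows that do not move let the fingers close, or fill a call up. It gives the time, the measured TCP pose, the force and the opening at its end, in the units of the state.
- ctrl.observe(): the state, without advancing time (a new reading comes with each control period).
- ctrl.get_image(name): name is "side" or "top"; returns a dict with "image" (420x560x3 uint8, red, green, blue), "mtx" (3x3 intrinsics, pixels), "rvec" (rotation vector, rad) and "tvec" (3), from world to camera coordinates, as OpenCV has them. Camera axes: x right, y down, z forward; pixel columns grow to the right and rows downward; lengths in mm; the calibration is good to about 2 mm. A picture is of the moment at which its call begins. There is no depth.
- ctrl.finish_job(): hands the job in, once; it reports no verdict.
The state is a dict: "time_s": time; "joint_positions": joint angles; "joint_velocities": joint speeds; "effort": joint torques, N m; "tcp_pos": TCP position; "ee_rot": TCP orientation; "wrist_force": force on the tool from outside, world axes, zero at the start; "wrist_torque": the same for the moment, N m; "grip_width": finger opening in mm.
Only numpy, scipy, OpenCV 4.12 (cv2) and the standard library are available. Lean on these libraries where they do the work, as an engineer would, in place of code of your own. Each camera call takes 0.05 s, during which the arm holds its last target.

TASK

Take the freshly glued wooden blank that stands upright on the bench (light wood with a dark middle) and lay it gently on its side in the blue cradle, centred and resting in both V rests; do not let it drop or lie on the bench. Then start the glue timer: turn its grip clockwise until the white pointer is past the red top mark, and turn it back to the green mark (8 minutes). Leave the glue jar, sanding block, flap disc and mallet where they are.

Things in the scene. Friction and masses are not known exactly. Their poses are not given: they have to be found in the camera images.
- blank: The blank: plain wooden cylinder, 46 mm diameter, 170 mm long, about 0.19 kg, light wood with a dark band 40 mm wide round the middle, thin yellow glue lines at the band's edges. Starts upright. Origin: centre of its lower end face, z along its axis to the upper end. Both ends are alike: it may be laid either way round, and gripped anywhere.
- blank_mid (a point): Middle of the blank on its axis, 85 mm from either end.
- cradle: Curing cradle, fixed: blue base plate 110 x 160 x 10 mm (x, y, z), two cork-lined V rests at y = -66 and +66 mm, each 12 mm thick along y, 86 mm wide; right-angled V opening upwards, apex 42 mm and arm tips 73 mm above the bench. Between the rests (120 mm clear) only the base plate: room for fingers. Origin: centre of underside, on the bench; the blank shall lie along y; z up.
- cradle_seat (a point): Where the middle of the blank lies when it is seated and centred: above the cradle's centre, 74.5 mm above the bench; axes as the cradle's.
- timer: Glue timer, fixed: white box 120 x 120 x 45 mm, grey round scale on top, small brass bell in a corner, winding grip in the middle. 12 minutes of 0.1 rad each: black ticks, 8 minutes a long green mark, the top mark (12) a long red one. Origin: centre of underside; seen from above, zero lies in its +x direction and minutes run clockwise (towards -y).
- dial_grip (a point): On the axis of the timer's grip, 69 mm above the bench, at mid-height to grip. The grip is a black bar 56 mm long, 18 mm wide, from 51 to 83 mm above the bench; x axis along the bar, towards the end with the white pointer line.
- dial (a joint): Angle of the timer's grip in rad: 0 at the zero mark, growing as it turns clockwise seen from above; 0.1 rad a minute, green mark at 0.80, red top mark at 1.20, hard stop at 1.45. It stays where it is left (friction about 0.04 N m); it starts between 0 and 0.15.
- glue_jar: Bystander: glue jar, 60 mm diameter, 85 mm high with orange lid, upright; origin at the centre of its underside. It stands near the blank and may change places with it.
- sanding_block: Bystander: cork sanding block 55 x 100 x 35 mm (x, y, z) on the robot's side of the cradle; origin at the centre of its underside.
- flap_disc: Bystander: reddish-brown grinding disc, 115 mm diameter, 12 mm thick, flat on the bench; origin at the centre of its underside.
- mallet: Bystander: rubber mallet lying on the bench beyond the cradle, black head 52 mm diameter and 85 mm long along its x, wooden handle along its -y to 206 mm from the head's centre; origin on the bench under the head's centre.
Mind the look-alikes: they are no part of the job. Leave any orange look-alike of the cradle alone.

How it is judged:
By the outcome, as a careful person would: the job done as asked, in the order asked, and still so for the second after the job is handed in, with the robot touching nothing.
It also fails if it takes over 51 s, if anything falls off the work surface, if the arm or the gripper's body presses on something with over 40 N, if the wrist force passes 120 N, or if a joint passes its speed limit or range.

## Working session

There is one attempt and no reset: what is moved stays moved. The work goes in short steps, Python scripts to look and compute and a shell command to move; the robot and the scene stay as the last step left them, time stands still between calls to the robot, and variables do not carry over. Pictures are saved under pics/ and viewed, and the job is handed in when it is done.

```bash
ls; mkdir -p pics; cat > h.py <<'E'
import numpy as np, cv2
from bench import ctrl
def snap(n,name):
    d=ctrl.get_image(n); np.savez('pics/%s.npz'%name,**d)
    cv2.imwrite('pics/%s.png'%name,cv2.cvtColor(d['image'],cv2.COLOR_RGB2BGR)); return d
def P(d):
    R=cv2.Rodrigues(np.array(d['rvec'],float))[0]; return np.array(d['mtx'])@np.c_[R,np.array(d['tvec'],float).reshape(3)]
def proj(d,p):
    q=P(d)@np.r_[p,1]; return q[:2]/q[2]
def atz(d,uv,z):
    M=P(d); A=np.c_[M[:,0],M[:,1],M[:,2]*z+M[:,3]]; q=np.linalg.solve(A,[uv[0],uv[1],1]); return q[:2]/q[2]
def tri(d1,a,d2,b):
    X=cv2.triangulatePoints(P(d1),P(d2),np.array(a,float),np.array(b,float)).ravel(); return X[:3]/X[3]
def load(name): return dict(np.load('pics/%s.npz'%name))
def crop(name,x0,y0,x1,y1,s):
    im=cv2.imread('pics/%s.png'%name)[y0:y1,x0:x1]
    cv2.imwrite('pics/%s_c%d_%d.png'%(name,x0,y0),cv2.resize(im,None,fx=s,fy=s,interpolation=cv2.INTER_CUBIC))
E
python3 - <<'E'
from h import *
snap('side','s0');snap('top','t0')
print(ctrl.observe())
for n in 's0','t0':
    d=load(n);R=cv2.Rodrigues(d['rvec'])[0];print(-R.T@d['tvec'].reshape(3),R[2])
E
```

```text
pics
{'time_s': 0.1, 'joint_positions': array([-1.29591385,  0.38418181,  0.01637295,  1.37103394, -0.00630315,
        1.38819075, -0.04649194]), 'joint_velocities': array([ 0.00112311, -0.00063148, -0.00099037, -0.00284597,  0.00033995,
       -0.00089619, -0.00061425]), 'effort': array([ 2.51989630e-03, -6.29130006e+01,  8.47081728e-01, -3.72755313e+01,
        1.66723650e-02,  1.05160667e-02, -1.95262038e-05]), 'tcp_pos': array([206.95068269, 589.3179593 , 255.36836669]), 'ee_rot': array([-5.27909337e-01, -3.09664045e+00,  2.73805160e-03]), 'wrist_force': array([ 0.363964  , -0.51207114, -0.10410168]), 'wrist_torque': array([-0.03619741,  0.02252674, -0.03386866]), 'grip_width': 85.77250455992046}
[ 232.63440027 -688.28722559  832.94876247] [ 0.26024309  0.65380442 -0.71050216]
[472.12235396 -14.24617072 987.80064354] [ 0.0441344   0.01321226 -0.99893823]
```

View pics/s0.png

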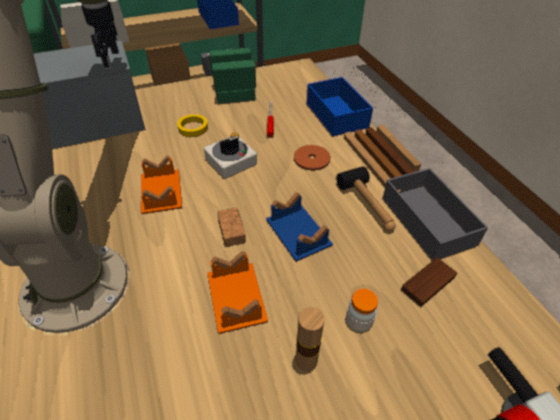

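View pics/t0.png

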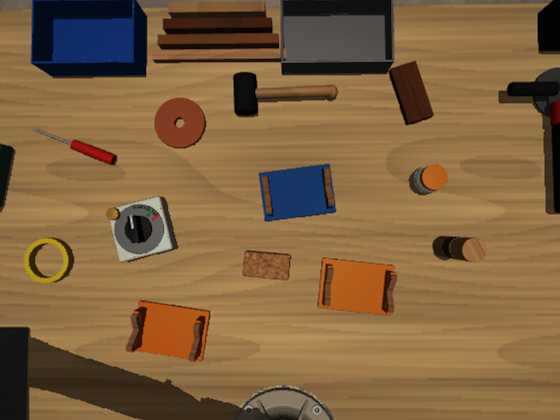

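The blank stands at about (460,249) in top and (310,337) in side. The blue cradle is at (298,192) top and (298,228) side, and the timer at (142,229) top and (231,153) side. These could be taken for the things I want:
- **Blank:** glue jar (430,180), dark block (411,92), mallet handle (295,93).
- **Cradle:** orange cradles (357,287) and (170,330), blue bin (90,38).
- **Timer:** yellow ring (48,260).

I choose by the description and check in crops.

```bash
python3 - <<'E'
from h import *
crop('t0',400,150,500,270,5);crop('t0',250,155,345,230,8);crop('t0',100,190,185,270,7)
crop('s0',255,180,345,265,7);crop('s0',280,280,390,375,6);crop('s0',195,120,265,180,8)
def grid(n,ims):
    pass
E
cd pics; ls
```

```text
s0.npz
s0.png
s0_c195_120.png
s0_c255_180.png
s0_c280_280.png
t0.npz
t0.png
t0_c100_190.png
t0_c250_155.png
t0_c400_150.png
```

View pics/t0_c400_150.png

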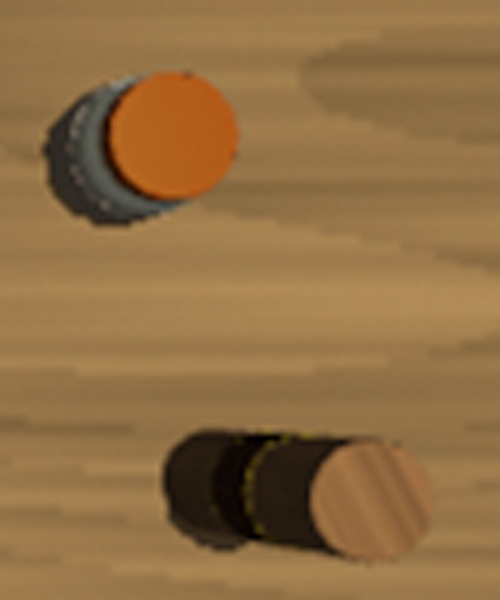

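View pics/t0_c250_155.png

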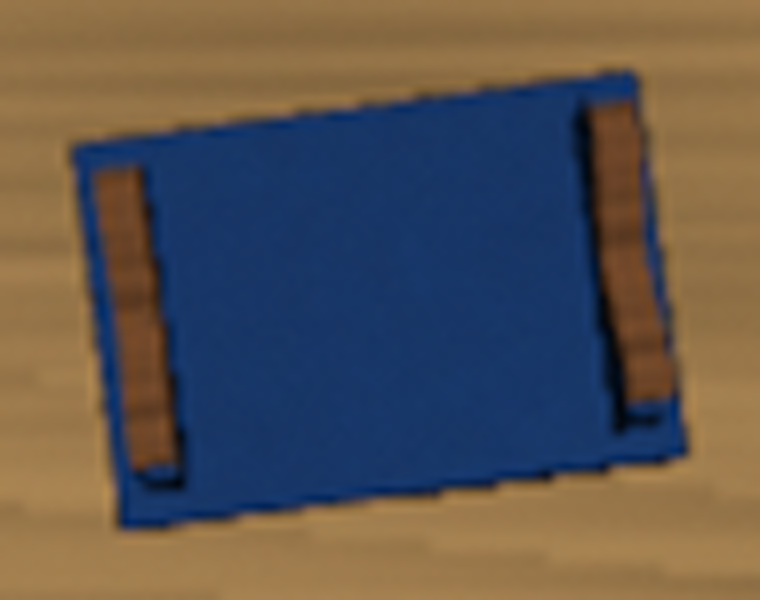

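View pics/t0_c100_190.png

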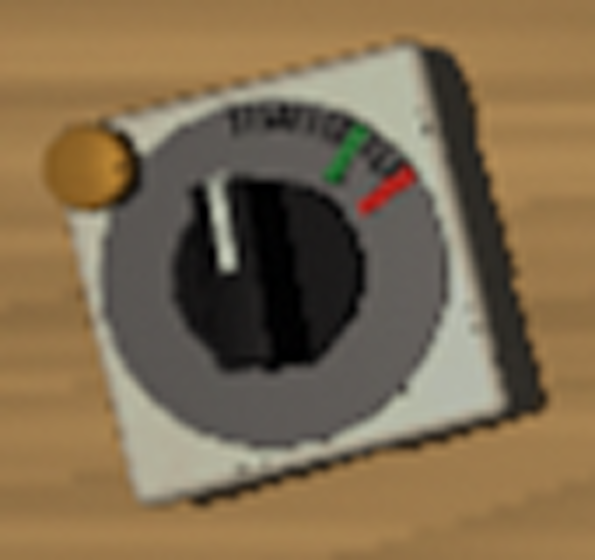

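View pics/s0_c255_180.png

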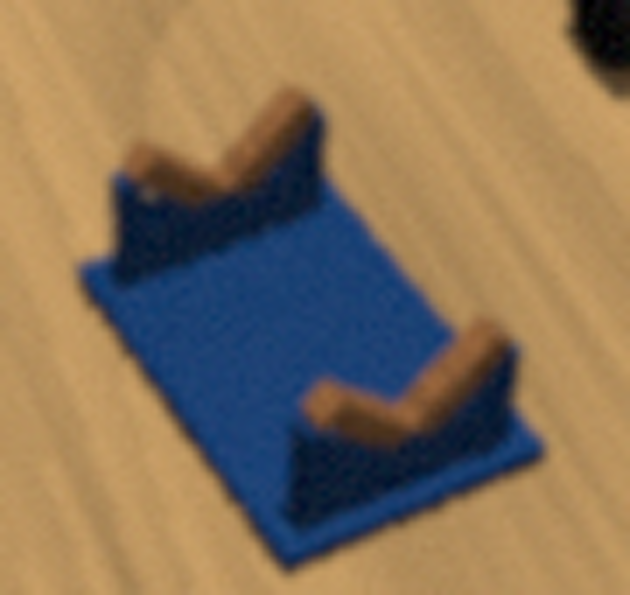

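View pics/s0_c280_280.png

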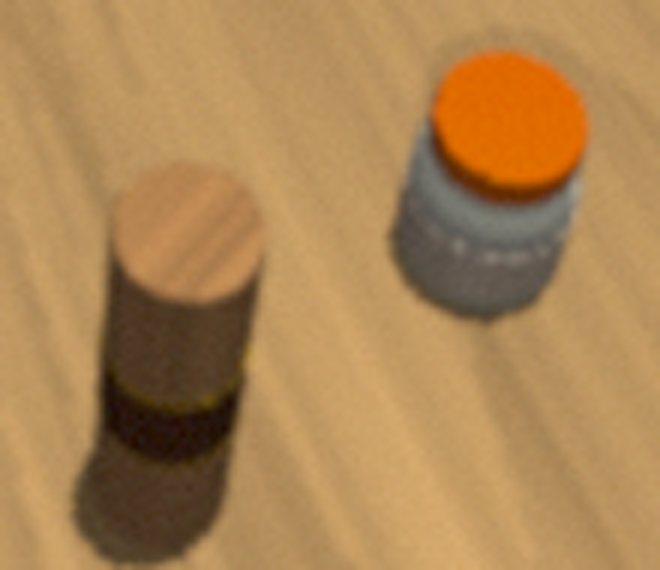

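View pics/s0_c195_120.png

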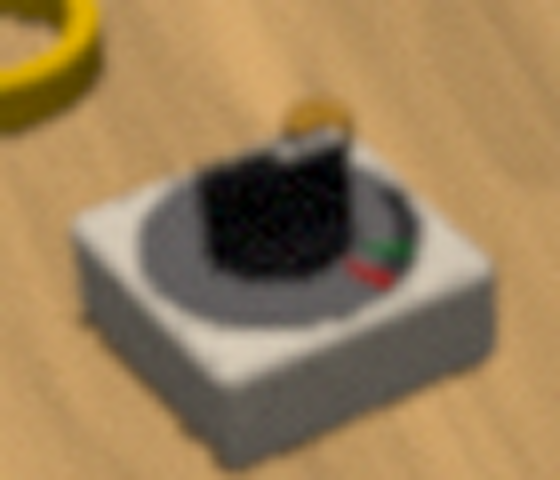

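```bash
python3 - <<'E'
from h import *
np.set_printoptions(precision=1,suppress=True)
t=load('t0');s=load('s0')
T=lambda x,y,o,k:(o[0]+(x+.5)/k-.5,o[1]+(y+.5)/k-.5)
ct=lambda x,y:T(x,y,(250,155),8); cs=lambda x,y:T(x,y,(255,180),7)
bt=lambda x,y:T(x,y,(400,150),5); bs=lambda x,y:T(x,y,(280,280),6)
tt=lambda x,y:T(x,y,(100,190),7); ts=lambda x,y:T(x,y,(195,120),8)
print('blank top',tri(t,bt(372,499),s,bs(189,232)), atz(t,bt(372,499),170),atz(s,bs(189,232),170))
print('jar top',tri(t,bt(173,135),s,bs(510,123)))
print('cradle plate top cam',[atz(t,ct(*p),10) for p in[(75,147),(637,72),(685,455),(120,525)]])
print('side',[atz(s,cs(*p),10) for p in[(85,265),(288,560),(540,445)]])
for a,b in[((610,105),(488,325)),((650,398),(322,388)),((118,170),(290,92)),((152,465),(140,150))]:
    print('tip',tri(t,ct(*a),s,cs(*b)),atz(t,ct(*a),73))
for a,b in[((410,42),(490,265)),((507,408),(232,380)),((145,500),(75,220))]:
    print('tim',tri(t,tt(*a),s,ts(*b)),atz(t,tt(*a),45),atz(s,ts(*b),45))
print('scale c',atz(t,tt(275,273),47))
print('pointer',atz(t,tt(213,178),83),atz(t,tt(229,270),83), tri(t,tt(213,178),s,ts(338,135)),tri(t,tt(229,270),s,ts(283,157)))
print('green',[atz(t,tt(*p),47) for p in((360,128),(333,180))],'red',[atz(t,tt(*p),47) for p in((410,172),(363,212))])
R=cv2.Rodrigues(ctrl.observe()['ee_rot'])[0];print(R)
E
```

```text
blank top [ 427.7 -357.5  168.7] [ 428.3 -357.2] [ 426.6 -357.9]
jar top [ 572.7 -315.9   81.7]
cradle plate top cam [array([591.8,  49.7]), array([ 611.9, -107.2]), array([ 504.9, -119.6]), array([486.1,  37.4])]
side [array([486.9,  36.9]), array([ 504.4, -119.9]), array([ 609.2, -105. ])]
tip [592.  -93.4  69.9] [594.3 -94.1]
tip [ 519.  -104.    77.9] [ 517.6 -103.9]
tip [574.   35.9  72.7] [577.9  34.4]
tip [502.5  24.9  77.2] [500.8  25.7]
tim [538.4 265.4  45.4] [539.7 265.1] [537.2 266.4]
tim [427.6 233.5  48. ] [427.2 234.4] [428.6 236.8]
tim [399.1 344.6  47.7] [399.4 345.5] [399.2 348.5]
scale c [468.8 305.5]
pointer [497.  311.9] [469.8 306.9] [495.9 311.9  84.1] [470.7 306.   84.9]
green [array([513.2, 279.7]), array([497.2, 287.9])] red [array([499.6, 264.2]), array([487.4, 278.6])]
[[-0.9  0.3 -0. ]
 [ 0.3  0.9 -0. ]
 [-0.  -0.  -1. ]]
```

Both views show the blank at top (474,250) and side (311,319), with its top at z about 169. The jar has an orange lid, so it is not the blank. The cradle with the blue plate is confirmed. The dial pointer is near zero, with the green and red marks where the text puts them.

The blank's axis is at (428,-357.5). The cradle centre is (548.5,-34.7), yaw 0.124. The timer is at (469,305.5), yaw 0.26.

The plan is to grip the blank from its -y side with a nearly horizontal tool, then turn it down about the jaw axis.

```bash
python3 -m jog '[{"xyz":[24,-42,5],"turn":[0,0,-0.088],"claw":-1},{"xyz":[24,-42,5],"turn":[0,0,-0.088],"claw":-1},{"xyz":[24,-42,5],"turn":[0,0,-0.088],"claw":-1},{"xyz":[24,-42,5],"turn":[0,0,-0.088],"claw":-1},{"xyz":[24,-42,5],"turn":[0,0,-0.088],"claw":-1},{"xyz":[24,-42,5],"turn":[0,0,-0.088],"claw":-1},{"xyz":[24,-42,5],"turn":[0,0,-0.088],"claw":-1},{"xyz":[24,-42,5],"turn":[0,0,-0.088],"claw":-1}]' 50
python3 -m jog '[{"xyz":[8,-48,0],"turn":[0,0,-0.088],"claw":-1},{"xyz":[8,-48,0],"turn":[0,0,-0.088],"claw":-1},{"xyz":[8,-48,0],"turn":[0,0,-0.088],"claw":-1},{"xyz":[8,-48,0],"turn":[0,0,-0.088],"claw":-1},{"xyz":[8,-48,0],"turn":[0,0,-0.088],"claw":-1},{"xyz":[8,-48,0],"turn":[0,0,-0.088],"claw":-1},{"xyz":[8,-48,0],"turn":[0,0,-0.088],"claw":-1},{"xyz":[8,-48,0],"turn":[0,0,-0.088],"claw":-1}]'
cat >> h.py <<'E'
def st():
    o=ctrl.observe(); R=cv2.Rodrigues(o['ee_rot'])[0]
    np.set_printoptions(precision=3,suppress=True)
    print('t',o['time_s'],'tcp',o['tcp_pos'].round(1),'w',round(o['grip_width'],1),'F',o['wrist_force'].round(1),'q',o['joint_positions'].round(2)); print('R x,y,z',R.T.round(3).tolist()); return o,R
def need(p,R1):
    o=ctrl.observe(); R=cv2.Rodrigues(o['ee_rot'])[0]
    return np.r_[np.array(p)-o['tcp_pos'], cv2.Rodrigues(R1@R.T)[0].ravel()]
E
python3 -c "
from h import *
st()"
```

```text
time_s: 0.9
tcp_pos: [399.5, 251.7, 296.3]
ee_rot: [-1.568, -2.722, 0.0]
wrist_force: [0.2, -0.4, 0.2]
grip_width: 85.2
time_s: 1.7
tcp_pos: [462.7, -132.2, 296.3]
ee_rot: [-2.41, -2.015, -0.001]
wrist_force: [1.2, -0.9, -0.6]
grip_width: 85.5
t 1.7 tcp [ 462.7 -132.2  296.3] w 85.5 F [ 1.2 -0.9 -0.6] q [-0.52  0.04  0.77  1.71 -0.03  1.4   0.07]
R x,y,z [[0.177, 0.984, 0.001], [0.984, -0.177, 0.0], [0.0, 0.001, -1.0]]
```

```bash
python3 -m jog '[{"xyz":[-12,-38,0],"turn":[0,0,-0.065],"claw":-1},{"xyz":[-12,-38,0],"turn":[0,0,-0.065],"claw":-1},{"xyz":[-12,-38,0],"turn":[0,0,-0.065],"claw":-1},{"xyz":[-12,-38,0],"turn":[0,0,-0.065],"claw":-1},{"xyz":[-12,-38,0],"turn":[0,0,-0.065],"claw":-1},{"xyz":[-12,-38,0],"turn":[0,0,-0.065],"claw":-1},{"xyz":[-12,-38,0],"turn":[0,0,-0.065],"claw":-1},{"xyz":[-12,-38,0],"turn":[0,0,-0.065],"claw":-1}]'
python3 -m jog '[{"xyz":[0,0,0],"turn":[0.1,-0.084,0],"claw":-1},{"xyz":[0,0,0],"turn":[0.1,-0.084,0],"claw":-1},{"xyz":[0,0,0],"turn":[0.1,-0.084,0],"claw":-1},{"xyz":[0,0,0],"turn":[0.1,-0.084,0],"claw":-1},{"xyz":[0,0,-5],"turn":[0.1,-0.084,0],"claw":-1},{"xyz":[0,0,-5],"turn":[0.1,-0.084,0],"claw":-1},{"xyz":[0,0,-5],"turn":[0.1,-0.084,0],"claw":-1},{"xyz":[0,0,-5],"turn":[0.1,-0.084,0],"claw":-1}]'
python3 -c "
from h import *
st()
snap('side','s1')"
```

```text
time_s: 2.5
tcp_pos: [366.7, -435.4, 295.9]
ee_rot: [-2.846, -1.33, -0.0]
wrist_force: [1.2, 0.9, 0.1]
grip_width: 85.3
time_s: 3.3
tcp_pos: [366.6, -434.9, 276.1]
ee_rot: [-2.179, -1.019, -1.265]
wrist_force: [0.5, 0.4, -0.9]
grip_width: 85.4
t 3.3 tcp [ 366.6 -434.9  276.1] w 85.4 F [ 0.5  0.4 -0.9] q [ 0.82  0.69  0.69  1.41 -1.13  2.02  0.83]
R x,y,z [[0.317, 0.383, 0.867], [0.766, -0.643, 0.004], [0.559, 0.663, -0.498]]
```

View pics/s1.png

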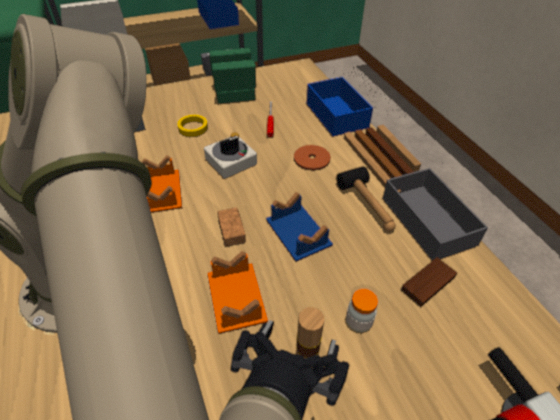

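The picture shows the tool tilted beside the blank, with nothing touched. Joints 5 and 6 are close to their limits, so I keep the 60° tilt. The other 30° will come as an opposite tilt at the cradle.

```bash
python3 -m jog '[{"xyz":[0,0,-13],"turn":[0,0,0],"claw":-1},{"xyz":[0,0,-13],"turn":[0,0,0],"claw":-1},{"xyz":[0,0,-13],"turn":[0,0,0],"claw":-1},{"xyz":[0,0,-13],"turn":[0,0,0],"claw":-1},{"xyz":[-1,0,-13],"turn":[0,0,0],"claw":-1},{"xyz":[-1,0,-13],"turn":[0,0,0],"claw":-1},{"xyz":[-1,0,-13],"turn":[0,0,0],"claw":-1},{"xyz":[0,1,-13],"turn":[0,0,0],"claw":-1}]'
python3 -c "
from h import *
o,R=st()
print(need([428,-357.5,115],R))
snap('side','s2');snap('top','t2')"
```

```text
time_s: 4.15
tcp_pos: [363.8, -433.4, 171.1]
ee_rot: [-2.183, -1.022, -1.258]
wrist_force: [-0.9, 0.0, -0.2]
grip_width: 85.9
t 4.15 tcp [ 363.8 -433.4  171.1] w 85.9 F [-0.9  0.  -0.2] q [ 0.83  0.81  0.66  1.48 -1.13  1.91  0.99]
R x,y,z [[0.32, 0.387, 0.865], [0.767, -0.642, 0.003], [0.556, 0.662, -0.502]]
[ 64.169  75.896 -56.136   0.      0.      0.   ]
```

View pics/s2.png

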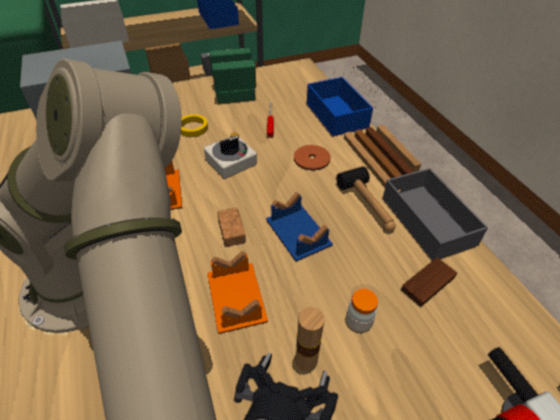

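View pics/t2.png

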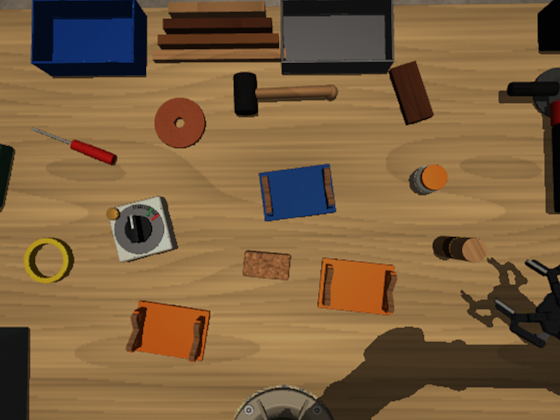

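The pictures show the jaws lined up to straddle the blank, with the fingers at (497,310) and (540,267) in top. I advance along the tool axis.

```bash
python3 -m jog '[{"xyz":[8,9.5,-7],"turn":[0,0,0],"claw":-1},{"xyz":[8,9.5,-7],"turn":[0,0,0],"claw":-1},{"xyz":[8,9.5,-7],"turn":[0,0,0],"claw":-1},{"xyz":[8,9.5,-7],"turn":[0,0,0],"claw":-1},{"xyz":[8,9.5,-7],"turn":[0,0,0],"claw":-1},{"xyz":[8,9.5,-7],"turn":[0,0,0],"claw":-1},{"xyz":[8,9.5,-7],"turn":[0,0,0],"claw":-1},{"xyz":[8,9.5,-7],"turn":[0,0,0],"claw":-1}]'
python3 -c "
from h import *
o,R=st()
snap('side','s3');snap('top','t3');crop('t3',410,200,560,320,5);crop('s3',220,270,380,390,5)"
```

```text
time_s: 5.05
tcp_pos: [428.8, -356.5, 115.7]
ee_rot: [-2.182, -1.022, -1.259]
wrist_force: [-0.0, -0.2, 0.8]
grip_width: 85.7
t 5.05 tcp [ 428.8 -356.5  115.7] w 85.7 F [-0.  -0.2  0.8] q [ 0.69  0.79  0.61  1.66 -1.19  1.74  1.02]
R x,y,z [[0.32, 0.387, 0.865], [0.767, -0.642, 0.003], [0.556, 0.662, -0.502]]
```

View pics/t3_c410_200.png

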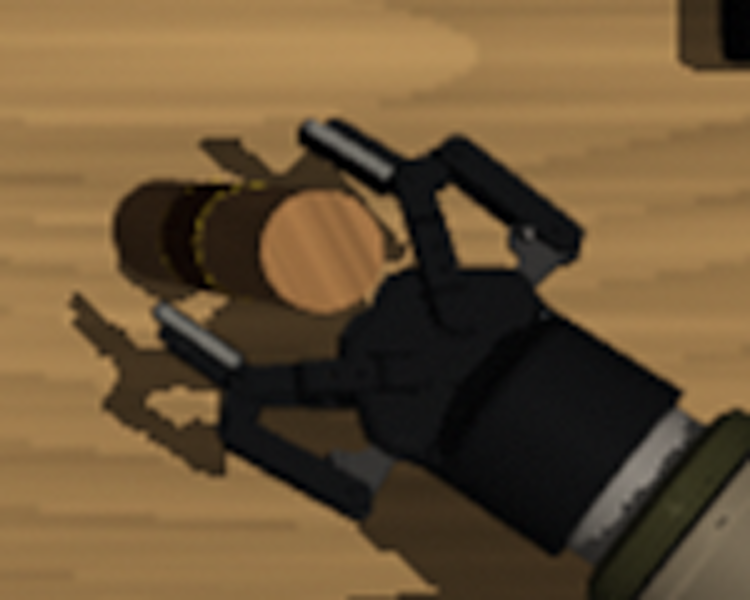

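View pics/s3_c220_270.png

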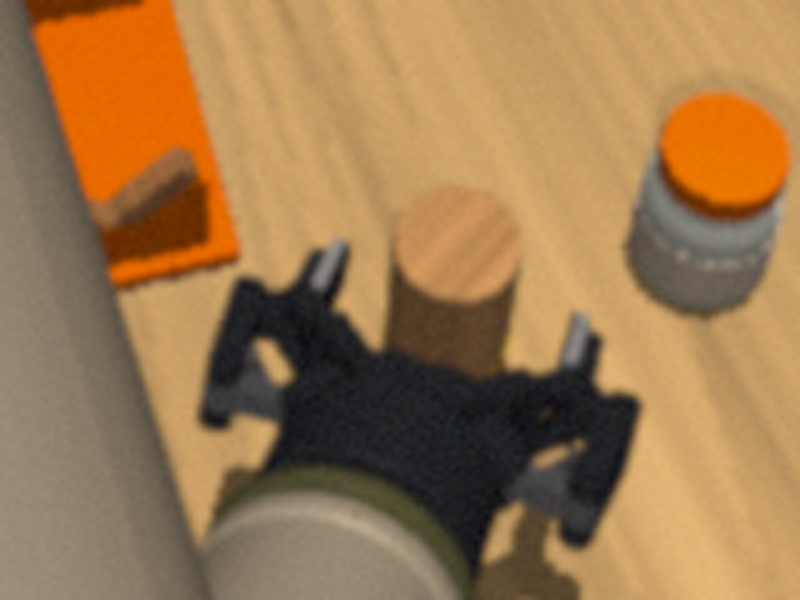

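The blank is centred between the pads, the gripper body is clear of it, and the wrist force is about 0. I close.

```bash
python3 -m jog '[{"xyz":[0,0,0],"turn":[0,0,0],"claw":1},{"xyz":[0,0,0],"turn":[0,0,0],"claw":1},{"xyz":[0,0,0],"turn":[0,0,0],"claw":1},{"xyz":[0,0,0],"turn":[0,0,0],"claw":1},{"xyz":[0,0,0],"turn":[0,0,0],"claw":1},{"xyz":[0,0,0],"turn":[0,0,0],"claw":1},{"xyz":[0,0,0],"turn":[0,0,0],"claw":1},{"xyz":[0,0,0],"turn":[0,0,0],"claw":1}]' 60
python3 -c "
from h import *
o,R=st()
snap('side','s4');snap('top','t4');crop('t4',410,200,560,320,5);crop('s4',220,270,380,390,5)"
```

```text
time_s: 5.95
tcp_pos: [428.0, -357.6, 116.7]
ee_rot: [-2.183, -1.022, -1.259]
wrist_force: [-2.2, -1.6, 5.3]
grip_width: 44.7
t 5.95 tcp [ 428.  -357.6  116.7] w 44.7 F [-2.2 -1.6  5.3] q [ 0.69  0.79  0.61  1.66 -1.19  1.74  1.02]
R x,y,z [[0.32, 0.387, 0.865], [0.767, -0.642, 0.004], [0.557, 0.662, -0.502]]
```

View pics/t4_c410_200.png

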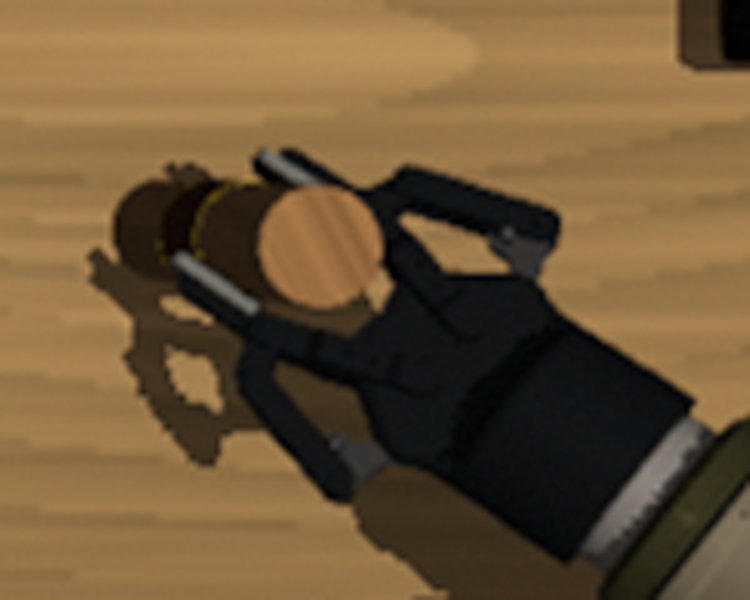

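View pics/s4_c220_270.png

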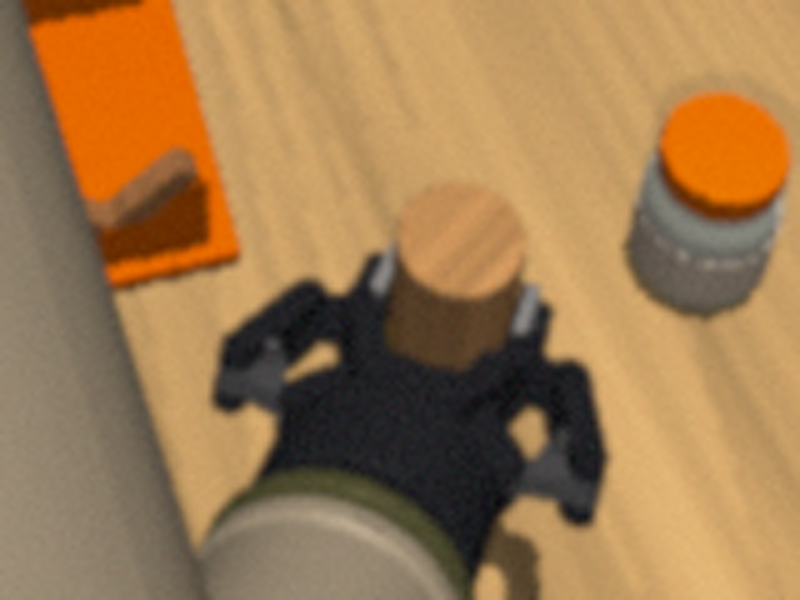

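```bash
cat >> h.py <<'E'
def tgt():
    g=np.load('grasp.npz');yaw=.124
    d=np.array([-np.sin(yaw),np.cos(yaw),0]);x=np.array([np.cos(yaw),np.sin(yaw),0])
    B=np.c_[g['b'],g['y'],np.cross(g['b'],g['y'])]; C=np.c_[d,x,np.cross(d,x)]
    U,_,V=np.linalg.svd(C@B.T);R1=U@V
    return np.array([548.5,-34.7,74.5])-R1@g['p'],R1
E
python3 - <<'E'
from h import *
t=load('t4');s=load('s4')
a=(410+321.5/5-.5,200+246.5/5-.5);b=(220+461.5/5-.5,270+240.5/5-.5)
X=tri(t,a,s,b);print(X,atz(t,a,170),atz(s,b,170))
o,R=st()
top=np.array([428.3,-357.4,170]); 
top[:2]=(atz(t,a,170)+atz(s,b,170))/2
mid=top-[0,0,85]
np.savez('grasp.npz',b=R.T@[0,0,1],y=np.array([0,1.,0]),p=R.T@(mid-o['tcp_pos']))
print(R.T@(mid-o['tcp_pos']))
p,R1=tgt();print(p,R1.T); print(need(p,R1))
E
```

```text
[ 429.00643649 -356.97428992  169.25188397] [ 429.44004999 -356.81593137] [ 428.34258186 -357.21670183]
t 6.05 tcp [ 428.  -357.6  116.7] w 44.6 F [-1.8 -1.6  5.4] q [ 0.69  0.79  0.61  1.66 -1.19  1.74  1.02]
R x,y,z [[0.32, 0.387, 0.865], [0.767, -0.642, 0.004], [0.557, 0.662, -0.502]]
[-26.929   0.161  16.834]
[544.354  -3.231  75.541] [[-0.109  0.858 -0.502]
 [ 0.992  0.126  0.   ]
 [ 0.063 -0.498 -0.865]]
[116.348 354.403 -41.199  -1.541   0.456   0.64 ]
```

```bash
python3 -m jog '[{"xyz":[0,0,8],"turn":[0,0,0],"claw":1},{"xyz":[0,0,20],"turn":[0,0,0],"claw":1},{"xyz":[0,0,30],"turn":[0,0,0],"claw":1},{"xyz":[0,0,30],"turn":[0,0,0],"claw":1},{"xyz":[0,0,20],"turn":[0,0,0],"claw":1},{"xyz":[3,9,15],"turn":[-0.06,0.0175,0.0245],"claw":1},{"xyz":[6,18,10],"turn":[-0.08,0.024,0.0335],"claw":1},{"xyz":[8,24,5],"turn":[-0.1,0.029,0.0415],"claw":1}]'
python3 -c "
from h import *
o,R=st()
print(need(*tgt()))
snap('side','s5')"
```

```text
time_s: 6.85
tcp_pos: [444.5, -307.4, 254.5]
ee_rot: [-2.306, -1.294, -1.05]
wrist_force: [1.0, 1.0, -2.0]
grip_width: 45.1
t 6.85 tcp [ 444.5 -307.4  254.5] w 45.1 F [ 1.  1. -2.] q [ 0.42  0.42  0.72  1.68 -0.97  1.64  0.8 ]
R x,y,z [[0.329, 0.613, 0.718], [0.829, -0.552, 0.092], [0.452, 0.565, -0.69]]
[  99.845  304.129 -178.912   -1.297    0.386    0.542]
```

View pics/s5.png

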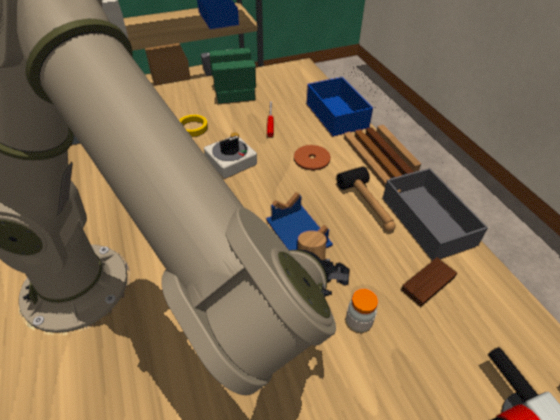

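The blank is held and lifted clear of the jar. I continue the turn and the transfer.

```bash
python3 -m jog '[{"xyz":[8,25,0],"turn":[-0.108,0.032,0.045],"claw":1},{"xyz":[8,25,0],"turn":[-0.108,0.032,0.045],"claw":1},{"xyz":[8,25,0],"turn":[-0.108,0.032,0.045],"claw":1},{"xyz":[8,25,0],"turn":[-0.108,0.032,0.045],"claw":1},{"xyz":[8,25,0],"turn":[-0.108,0.032,0.045],"claw":1},{"xyz":[8,25,0],"turn":[-0.108,0.032,0.045],"claw":1},{"xyz":[8,25,0],"turn":[-0.108,0.032,0.045],"claw":1},{"xyz":[8,25,0],"turn":[-0.108,0.032,0.045],"claw":1}]'
python3 -c "
from h import *
o,R=st()
print(need(*tgt()))"
```

```text
time_s: 7.7
tcp_pos: [509.3, -105.1, 255.2]
ee_rot: [2.2, 2.003, 0.037]
wrist_force: [0.1, -0.3, -3.0]
grip_width: 44.9
t 7.7 tcp [ 509.3 -105.1  255.2] w 44.9 F [ 0.1 -0.3 -3. ] q [-0.37  0.04  0.47  1.8   0.08  1.16 -0.02]
R x,y,z [[0.1, 0.991, -0.093], [0.986, -0.086, 0.139], [0.13, -0.106, -0.986]]
[  35.057  101.873 -179.651   -0.434    0.129    0.179]
```

```bash
python3 -m jog '[{"xyz":[8,24,-8],"turn":[-0.108,0.032,0.045],"claw":1},{"xyz":[8,24,-10],"turn":[-0.108,0.032,0.045],"claw":1},{"xyz":[8,24,-14],"turn":[-0.108,0.032,0.045],"claw":1},{"xyz":[7,20,-16],"turn":[-0.108,0.032,0.045],"claw":1},{"xyz":[4,10,-16],"turn":[0,0,0],"claw":1},{"xyz":[0,0,-16],"turn":[0,0,0],"claw":1},{"xyz":[0,0,-16],"turn":[0,0,0],"claw":1},{"xyz":[0,0,-10],"turn":[0,0,0],"claw":1}]'
python3 -c "
from h import *
o,R=st()
print(need(*tgt()))
snap('side','s6');snap('top','t6');crop('t6',230,130,370,250,5);crop('s6',220,150,380,270,5)"
```

```text
time_s: 8.5
tcp_pos: [543.2, -4.1, 146.7]
ee_rot: [1.795, 2.034, -0.48]
wrist_force: [-0.1, -0.1, -1.6]
grip_width: 44.9
t 8.5 tcp [543.2  -4.1 146.7] w 44.9 F [-0.1 -0.1 -1.6] q [-0.61  0.35  0.31  1.79  0.44  1.16 -0.4 ]
R x,y,z [[-0.108, 0.861, -0.497], [0.992, 0.124, -0.002], [0.06, -0.494, -0.868]]
[  1.144   0.89  -71.159  -0.005  -0.002   0.002]
```

View pics/t6_c230_130.png

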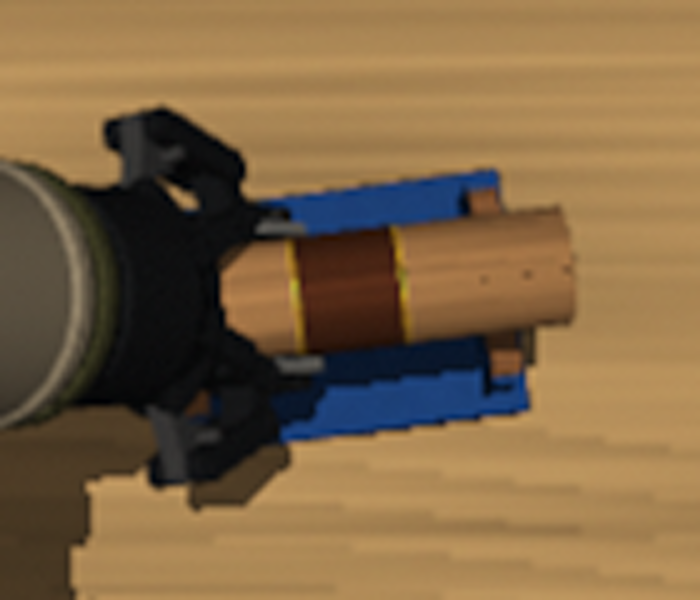

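View pics/s6_c220_150.png

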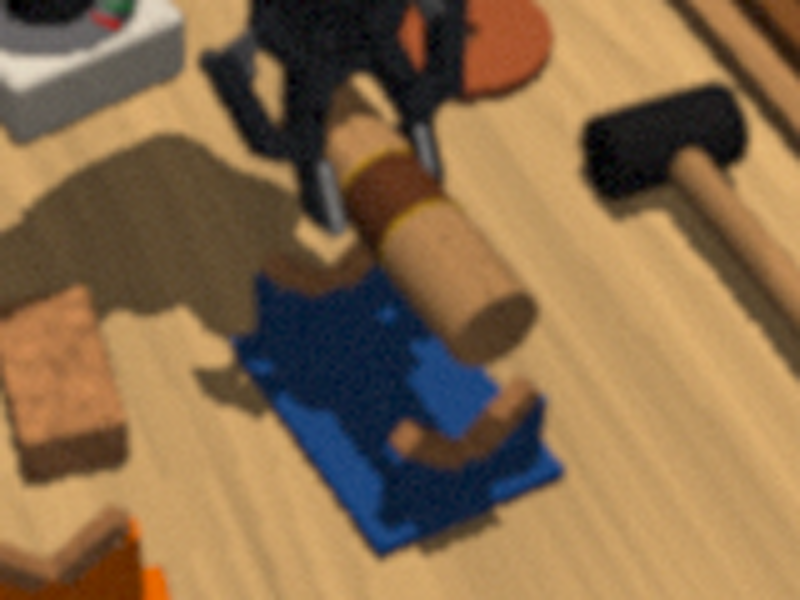

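```bash
python3 - <<'E'
from h import *
t=load('t6');s=load('s6')
T=lambda x,y:(230+(x+.5)/5-.5,130+(y+.5)/5-.5)
S=lambda x,y:(220+(x+.5)/5-.5,150+(y+.5)/5-.5)
# silhouette edge midpoints at glue lines (chord midpoints): left line (290,240)-(303,353); right (397,229)-(407,343)
# and band in side: line1 (345,183)-(405,152); line2 (383,247)-(440,200)
l=T(296.5,296.5);r=T(402,286)
print(atz(t,l,146),atz(t,r,146),(atz(t,l,146)+atz(t,r,146))/2)
l2=S(375,167.5);r2=S(411.5,223.5)
print(tri(t,l,s,l2),tri(t,r,s,r2),(tri(t,l,s,l2)+tri(t,r,s,r2))/2)
# right end
print('end',atz(t,T(569,267),146))
E
```

```text
[544.01056117 -16.65410866] [547.83660337 -57.15150681] [545.92358227 -36.90280773]
[541.44380607 -16.13837316 161.04778983] [544.39168094 -55.64442387 158.94303394] [542.9177435  -35.89139851 159.99541189]
end [ 554.80158232 -121.194033  ]
```

Blank's mid is measured at (546,-37), against (547.4,-35.6) expected. That is within error, so I descend with a small correction.

```bash
python3 -m jog '[{"xyz":[0.5,0.5,-8],"turn":[0,0,0],"claw":1},{"xyz":[0.5,0.5,-8],"turn":[0,0,0],"claw":1},{"xyz":[0.5,0.5,-8],"turn":[0,0,0],"claw":1},{"xyz":[0,0,-8],"turn":[0,0,0],"claw":1},{"xyz":[0,0,-8],"turn":[0,0,0],"claw":1},{"xyz":[0,0,-8],"turn":[0,0,0],"claw":1},{"xyz":[0,0,-8],"turn":[0,0,0],"claw":1},{"xyz":[0,0,-6],"turn":[0,0,0],"claw":1}]'
python3 -c "
from h import *
o,R=st()
print(need(*tgt()))
snap('side','s7');snap('top','t7');crop('t7',230,130,370,250,5);crop('s7',220,150,380,270,5)"
```

```text
time_s: 9.4
tcp_pos: [545.4, -2.8, 85.4]
ee_rot: [1.794, 2.033, -0.478]
wrist_force: [-0.3, 0.7, -0.9]
grip_width: 44.8
t 9.4 tcp [545.4  -2.8  85.4] w 44.8 F [-0.3  0.7 -0.9] q [-0.6   0.44  0.3   1.83  0.45  1.04 -0.46]
R x,y,z [[-0.108, 0.861, -0.497], [0.992, 0.124, 0.0], [0.062, -0.494, -0.867]]
[-1.026 -0.396 -9.898 -0.005 -0.001  0.002]
```

View pics/t7_c230_130.png

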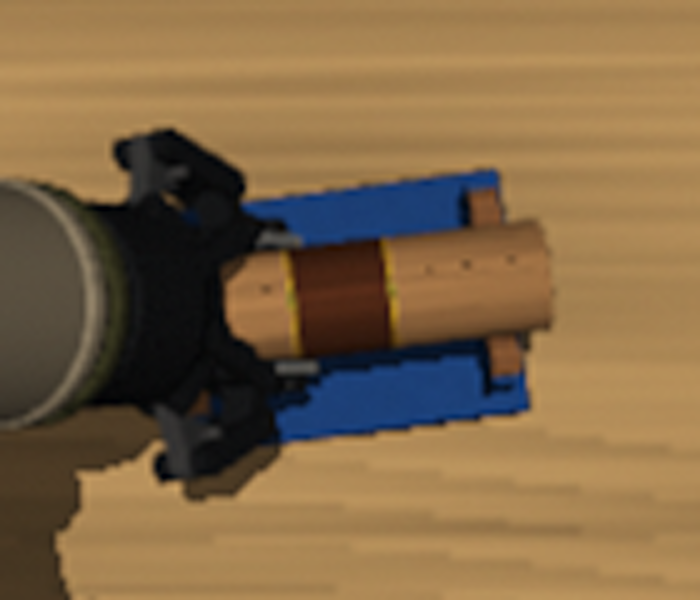

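View pics/s7_c220_150.png

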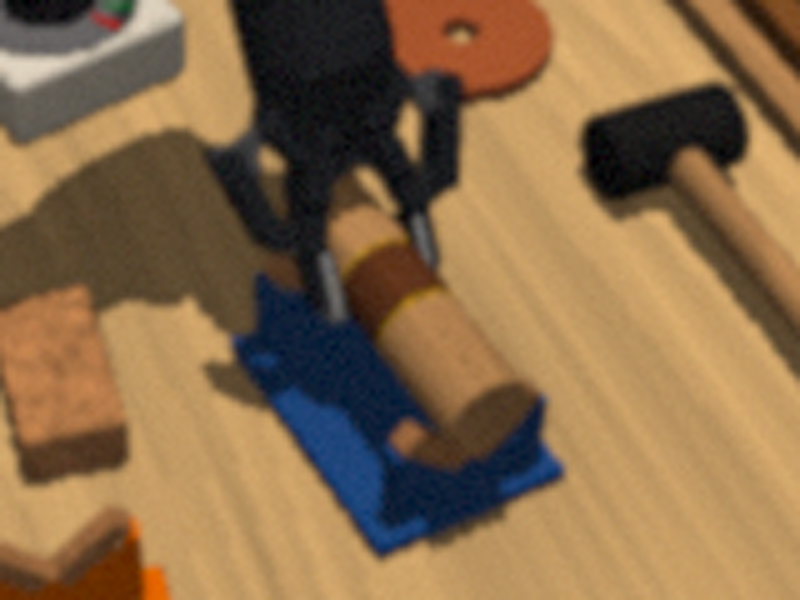

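```bash
python3 - <<'E'
from h import *
t=load('t7')
T=lambda x,y:(230+(x+.5)/5-.5,130+(y+.5)/5-.5)
for z in(85,95):
  m=[atz(t,T(*p),z) for p in((294.5,303),(391,293))]
  print(z,m,(m[0]+m[1])/2,'end',atz(t,T(545,275),z))
E
python3 -m jog '[{"xyz":[-0.5,0,-2],"turn":[0,0,0],"claw":1},{"xyz":[-0.5,0,-2],"turn":[0,0,0],"claw":1},{"xyz":[0,0,-1],"turn":[0,0,0],"claw":1},{"xyz":[0,0,-1],"turn":[0,0,0],"claw":1},{"xyz":[0,0,-1],"turn":[0,0,0],"claw":1},{"xyz":[0,0,0],"turn":[0,0,0],"claw":1},{"xyz":[0,0,0],"turn":[0,0,0],"claw":1},{"xyz":[0,0,0],"turn":[0,0,0],"claw":1}]'
```

```text
85 [array([546.54094442, -15.99236972]), array([550.45825775, -55.717462  ])] [548.49960108 -35.85491586] end [ 557.54563617 -119.05726282]
95 [array([545.71663629, -15.9730277 ]), array([549.59055894, -55.25809933])] [547.65359762 -35.61556352] end [ 556.59943301 -117.89630782]
time_s: 10.3
tcp_pos: [544.6, -2.8, 79.4]
ee_rot: [1.795, 2.032, -0.477]
wrist_force: [-0.0, 0.8, -1.7]
grip_width: 44.6
```

```bash
python3 -m jog '[{"xyz":[0,0.5,-0.5],"turn":[0,0,0],"claw":1},{"xyz":[0,0.5,-0.5],"turn":[0,0,0],"claw":1},{"xyz":[0,0,-0.5],"turn":[0,0,0],"claw":1},{"xyz":[0,0,-0.5],"turn":[0,0,0],"claw":1},{"xyz":[0,0,-0.5],"turn":[0,0,0],"claw":1},{"xyz":[0,0,-0.5],"turn":[0,0,0],"claw":1},{"xyz":[0,0,0],"turn":[0,0,0],"claw":1},{"xyz":[0,0,0],"turn":[0,0,0],"claw":1}]'
python3 -c "
from h import *
o,R=st();print(o['wrist_torque'])
print(need(*tgt()))"
```

```text
time_s: 11.1
tcp_pos: [544.7, -1.8, 76.4]
ee_rot: [1.794, 2.032, -0.477]
wrist_force: [0.3, -0.6, -1.1]
grip_width: 44.7
t 11.1 tcp [544.7  -1.8  76.4] w 44.7 F [ 0.3 -0.6 -1.1] q [-0.61  0.45  0.3   1.84  0.45  1.02 -0.47]
R x,y,z [[-0.107, 0.861, -0.497], [0.992, 0.124, 0.001], [0.062, -0.493, -0.868]]
[ 0.53  -0.024  0.156]
[-0.364 -1.406 -0.82  -0.005  0.     0.001]
```

```bash
python3 -m jog '[{"xyz":[0,0,-0.5],"turn":[0,0,0],"claw":1},{"xyz":[0,0,-0.5],"turn":[0,0,0],"claw":1},{"xyz":[0,0,-0.5],"turn":[0,0,0],"claw":1},{"xyz":[0,0,-0.3],"turn":[0,0,0],"claw":1},{"xyz":[0,0,0],"turn":[0,0,0],"claw":1},{"xyz":[0,0,0],"turn":[0,0,0],"claw":1},{"xyz":[0,0,0],"turn":[0,0,0],"claw":1},{"xyz":[0,0,0],"turn":[0,0,0],"claw":1}]'
python3 -c "
from h import *
o,R=st();print(o['wrist_torque'])
snap('side','s8');snap('top','t8');crop('t8',230,130,370,250,5);crop('s8',220,150,380,270,5)"
```

```text
time_s: 11.9
tcp_pos: [544.9, -1.9, 76.0]
ee_rot: [1.794, 2.031, -0.477]
wrist_force: [-6.0, 1.8, 15.5]
grip_width: 44.3
t 11.9 tcp [544.9  -1.9  76. ] w 44.3 F [-6.   1.8 15.5] q [-0.61  0.46  0.3   1.84  0.45  1.02 -0.47]
R x,y,z [[-0.107, 0.861, -0.498], [0.992, 0.124, 0.001], [0.063, -0.494, -0.867]]
[-0.688  0.935 -0.205]
```

View pics/s8_c220_150.png

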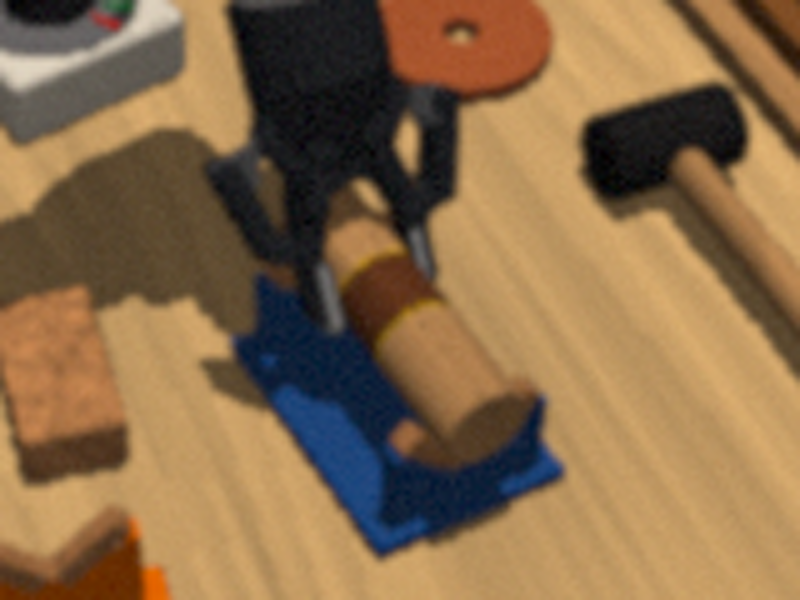

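Contact is felt in both flanks: 15 N up, with a slight push toward -x. I ease 0.5 mm toward -x and then open in stages.

```bash
python3 -m jog '[{"xyz":[-0.5,0,0],"turn":[0,0,0],"claw":1},{"xyz":[0,0,0],"turn":[0,0,0],"claw":1},{"xyz":[0,0,0],"turn":[0,0,0],"claw":-0.15},{"xyz":[0,0,0],"turn":[0,0,0],"claw":-0.2},{"xyz":[0,0,0],"turn":[0,0,0],"claw":-0.25},{"xyz":[0,0,0],"turn":[0,0,0],"claw":-0.3},{"xyz":[0,0,0],"turn":[0,0,0],"claw":-0.4},{"xyz":[0,0,0],"turn":[0,0,0],"claw":-0.5}]'
python3 -c "
from h import *
o,R=st();print(o['wrist_torque'])
snap('side','s9');snap('top','t9');crop('t9',230,130,370,250,5);crop('s9',220,150,380,270,5)"
```

```text
time_s: 12.8
tcp_pos: [544.0, -1.9, 74.4]
ee_rot: [1.794, 2.032, -0.478]
wrist_force: [-0.5, -0.1, -0.5]
grip_width: 64.1
t 12.8 tcp [544.   -1.9  74.4] w 64.1 F [-0.5 -0.1 -0.5] q [-0.61  0.46  0.3   1.84  0.45  1.02 -0.47]
R x,y,z [[-0.107, 0.861, -0.497], [0.992, 0.124, 0.0], [0.062, -0.494, -0.868]]
[0.521 0.043 0.055]
```

View pics/s9_c220_150.png

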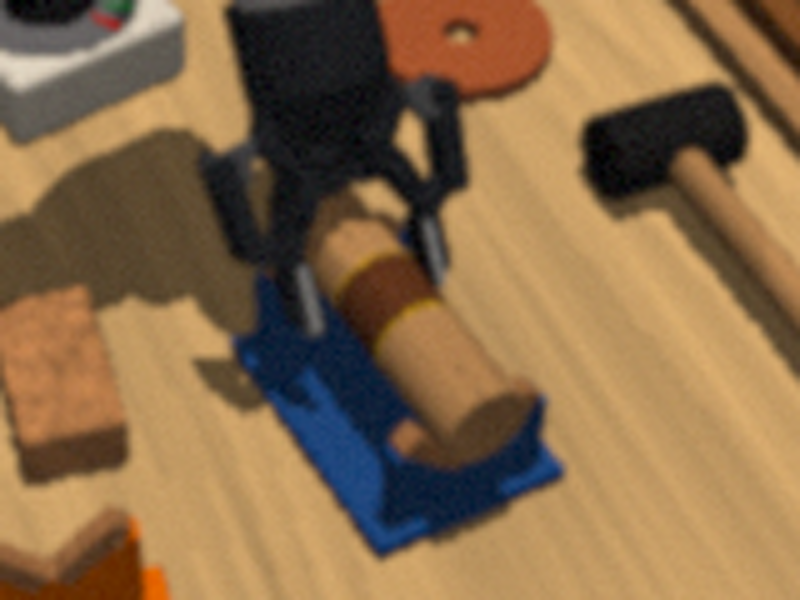

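View pics/t9_c230_130.png

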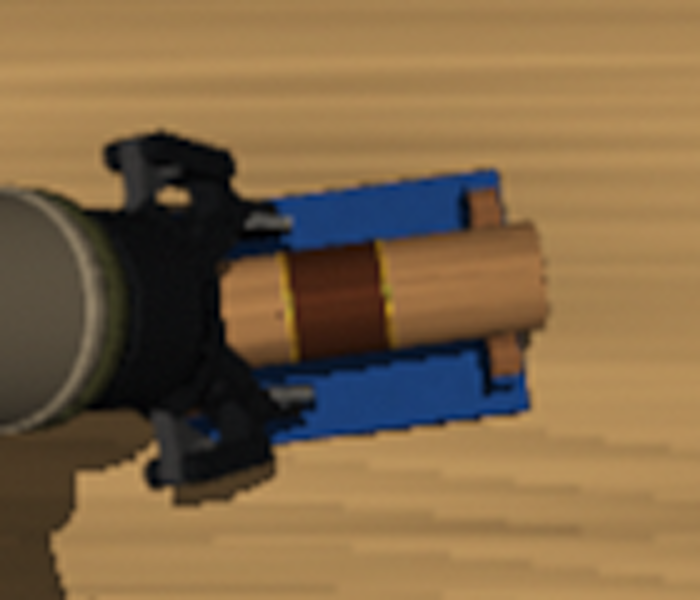

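Released and resting in both Vs. I withdraw along the tool axis and look again.

```bash
python3 -m jog '[{"xyz":[-0.3,2.5,4.4],"turn":[0,0,0],"claw":-0.6},{"xyz":[-0.6,5,8.7],"turn":[0,0,0],"claw":-0.6},{"xyz":[-1,7.4,13],"turn":[0,0,0],"claw":-0.6},{"xyz":[-1.5,12.3,21.7],"turn":[0,0,0],"claw":-0.6},{"xyz":[-1.9,14.8,26],"turn":[0,0,0],"claw":-0.6},{"xyz":[-1.9,14.8,26],"turn":[0,0,0],"claw":-0.6},{"xyz":[-3,25,25],"turn":[0.06,0.007,0],"claw":-0.6},{"xyz":[-5,35,20],"turn":[0.1,0.012,0],"claw":-0.6}]'
python3 -c "
from h import *
o,R=st()
snap('side','s10');snap('top','t10');crop('t10',230,130,370,250,5);crop('s10',220,150,380,270,5)"
```

```text
time_s: 13.7
tcp_pos: [528.5, 116.7, 221.2]
ee_rot: [1.887, 2.14, -0.338]
wrist_force: [-0.8, 0.8, -1.4]
grip_width: 68.2
t 13.7 tcp [528.5 116.7 221.2] w 68.2 F [-0.8  0.8 -1.4] q [-0.68  0.29  0.24  1.64  0.28  1.35 -0.4 ]
R x,y,z [[-0.117, 0.93, -0.349], [0.992, 0.125, 0.002], [0.045, -0.346, -0.937]]
```

View pics/s10_c220_150.png

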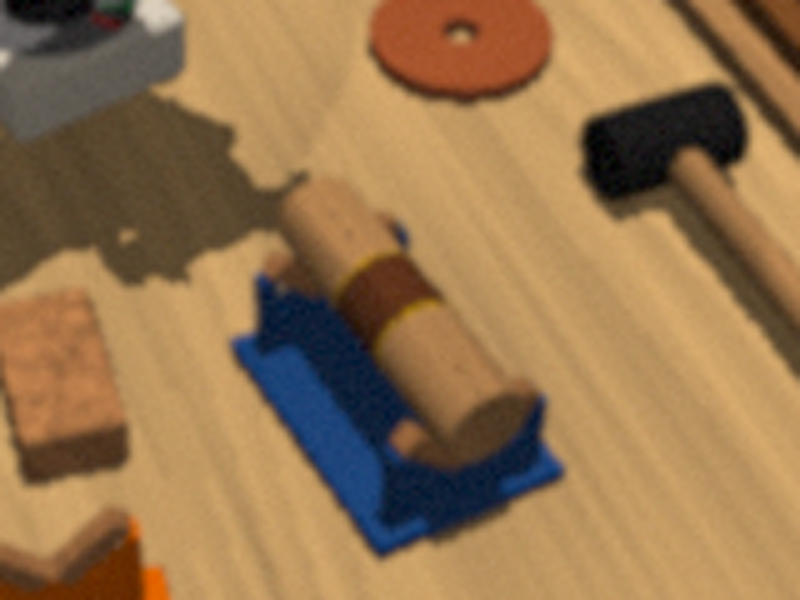

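View pics/t10_c230_130.png

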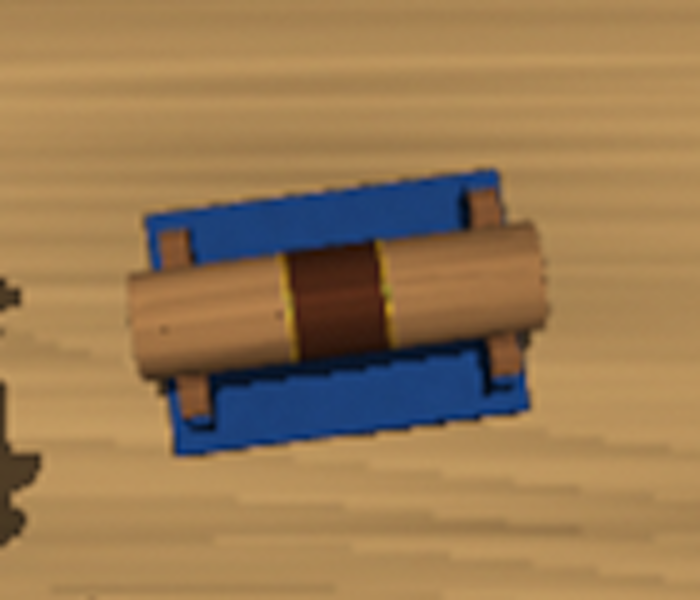

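The blank lies in both V rests, with band middle at (337,302) against rests' middle at (340,303) in the crop. That is within about 1 mm. Now the timer.

```bash
cat >> h.py <<'E'
def dn(a): 
    y=np.array([np.cos(a),np.sin(a),0]);z=np.array([0,0,-1.]);return np.c_[np.cross(y,z),y,z]
E
python3 - <<'E'
from h import *
t=load('t10')
T=lambda x,y:(230+(x+.5)/5-.5,130+(y+.5)/5-.5)
m=[atz(t,T(*p),82) for p in((289,309.5),(387,297))];print((m[0]+m[1])/2, 'rests',(atz(t,T(185,325),73)+atz(t,T(495,282),73))/2)
print(need([469,305.5,180],dn(.2+np.pi/2)))
E
```

```text
[546.58992856 -33.9539716 ] rests [547.21690393 -34.95312756]
[-61.39667534 186.18568737 -44.23511342   0.22096449   0.32644996
   1.62618036]
```

```bash
python3 -m jog '[{"xyz":[-5,16,0],"turn":[0.017,0.025,0.125],"claw":-0.4},{"xyz":[-5,16,0],"turn":[0.017,0.025,0.125],"claw":-0.2},{"xyz":[-5,16,0],"turn":[0.017,0.025,0.125],"claw":0},{"xyz":[-5,16,0],"turn":[0.017,0.025,0.125],"claw":0},{"xyz":[-5,16,-5],"turn":[0.017,0.025,0.125],"claw":0},{"xyz":[-5,16,-5],"turn":[0.017,0.025,0.125],"claw":0},{"xyz":[-5,16,-5],"turn":[0.017,0.025,0.125],"claw":0},{"xyz":[-5,16,-5],"turn":[0.017,0.025,0.125],"claw":0}]'
python3 -m jog '[{"xyz":[-5,16,-5],"turn":[0.017,0.025,0.125],"claw":0},{"xyz":[-5,16,-5],"turn":[0.017,0.025,0.125],"claw":0},{"xyz":[-5,16,-5],"turn":[0.017,0.025,0.125],"claw":0},{"xyz":[-5,10,-5],"turn":[0.017,0.025,0.125],"claw":0},{"xyz":[0,0,-3],"turn":[0.017,0.025,0.125],"claw":0},{"xyz":[0,0,0],"turn":[0,0,0],"claw":0},{"xyz":[0,0,0],"turn":[0,0,0],"claw":0},{"xyz":[0,0,0],"turn":[0,0,0],"claw":0}]'
python3 -c "
from h import *
o,R=st()
print(need([469,305.5,79],dn(.2+np.pi/2)))
snap('side','s11');snap('top','t11');crop('t11',60,160,200,280,5);crop('s11',160,70,300,190,5)"
```

```text
time_s: 14.6
tcp_pos: [488.3, 243.3, 199.2]
ee_rot: [0.633, 2.95, -0.159]
wrist_force: [0.1, -0.2, -0.4]
grip_width: 42.8
time_s: 15.4
tcp_pos: [468.9, 300.9, 176.6]
ee_rot: [-0.305, 3.116, -0.012]
wrist_force: [-0.1, 0.3, 0.4]
grip_width: 42.8
t 15.4 tcp [468.9 300.9 176.6] w 42.8 F [-0.1  0.3  0.4] q [-0.58  0.29 -0.07  1.68  0.03  1.17  1.11]
R x,y,z [[-0.981, -0.194, -0.01], [-0.194, 0.981, -0.009], [0.011, -0.007, -1.0]]
[  0.082   4.632 -97.557   0.007   0.011   0.005]
```

View pics/s11_c160_70.png

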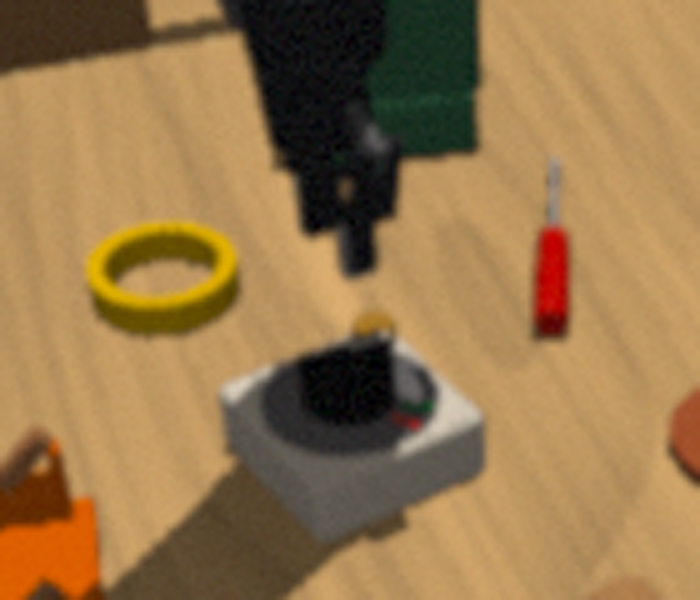

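View pics/t11_c60_160.png

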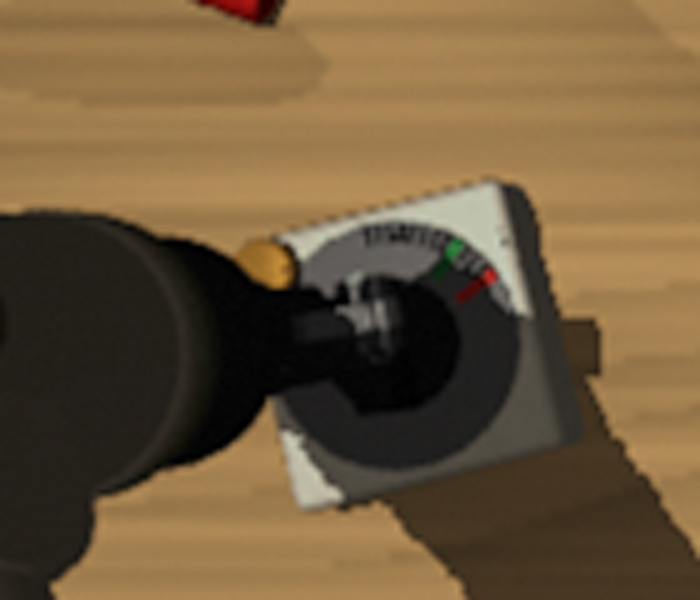

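The side view shows the open fingers above the black bar at (345,380) in the crop, clear of the bell at (375,325). I descend.

```bash
python3 -m jog '[{"xyz":[0,2.5,-15],"turn":[0.007,0.011,0.005],"claw":0},{"xyz":[0,2,-16],"turn":[0,0,0],"claw":0},{"xyz":[0,0,-16],"turn":[0,0,0],"claw":0},{"xyz":[0,0,-16],"turn":[0,0,0],"claw":0},{"xyz":[0,0,-14],"turn":[0,0,0],"claw":0},{"xyz":[0,0,-10],"turn":[0,0,0],"claw":0},{"xyz":[0,0,-6],"turn":[0,0,0],"claw":0},{"xyz":[0,0,-4],"turn":[0,0,0],"claw":0}]'
python3 -c "
from h import *
o,R=st()
print(need([469,305.5,79],dn(.2+np.pi/2)))
snap('side','s12');crop('s12',160,70,300,190,5)"
```

```text
time_s: 16.3
tcp_pos: [468.9, 305.5, 78.8]
ee_rot: [0.318, -3.125, -0.001]
wrist_force: [-0.9, 0.0, -0.3]
grip_width: 42.5
t 16.3 tcp [468.9 305.5  78.8] w 42.5 F [-0.9  0.  -0.3] q [-0.58  0.4  -0.07  1.76  0.03  0.98  1.11]
R x,y,z [[-0.979, -0.202, 0.001], [-0.202, 0.979, 0.001], [-0.001, 0.001, -1.0]]
[ 0.14   0.023  0.238 -0.001 -0.001 -0.003]
```

View pics/s12_c160_70.png

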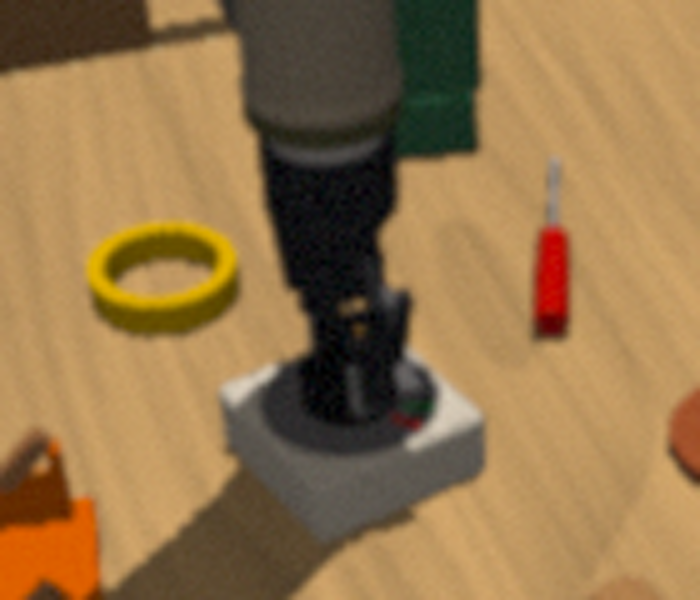

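The fingers straddle the bar with no contact force. I close at 35 N.

```bash
python3 -m jog '[{"xyz":[0,0,0],"turn":[0,0,0],"claw":0.4},{"xyz":[0,0,0],"turn":[0,0,0],"claw":0.6},{"xyz":[0,0,0],"turn":[0,0,0],"claw":1},{"xyz":[0,0,0],"turn":[0,0,0],"claw":1},{"xyz":[0,0,0],"turn":[0,0,0],"claw":1},{"xyz":[0,0,0],"turn":[0,0,0],"claw":1},{"xyz":[0,0,0],"turn":[0,0,0],"claw":1},{"xyz":[0,0,0],"turn":[0,0,0],"claw":1}]' 35
python3 -c "
from h import *
o,R=st();print(o['wrist_torque'],np.arctan2(R[1,1],R[0,1])-np.pi/2)"
```

```text
time_s: 17.15
tcp_pos: [468.6, 307.3, 80.2]
ee_rot: [-0.321, 3.125, 0.005]
wrist_force: [-2.1, 4.8, 1.1]
grip_width: 17.7
t 17.15 tcp [468.6 307.3  80.2] w 17.7 F [-2.1  4.8  1.1] q [-0.58  0.4  -0.07  1.76  0.03  0.98  1.11]
R x,y,z [[-0.979, -0.203, -0.001], [-0.203, 0.979, 0.003], [0.0, 0.003, -1.0]]
[0.903 0.452 0.01 ] 0.20447851935860495
```

Gripped at 17.7 mm. The bar's axis lies about 2 mm farther in +y, so I shift to relieve the force and turn clockwise by about 1.26 rad.

```bash
python3 -m jog '[{"xyz":[0,2,0],"turn":[0,0,0],"claw":1},{"xyz":[0,0,0],"turn":[0,0,-0.1],"claw":1},{"xyz":[0,0,0],"turn":[0,0,-0.12],"claw":1},{"xyz":[0,0,0],"turn":[0,0,-0.12],"claw":1},{"xyz":[0,0,0],"turn":[0,0,-0.12],"claw":1},{"xyz":[0,0,0],"turn":[0,0,-0.12],"claw":1},{"xyz":[0,0,0],"turn":[0,0,-0.12],"claw":1},{"xyz":[0,0,0],"turn":[0,0,-0.12],"claw":1}]'
python3 -c "
from h import *
o,R=st();print(o['wrist_torque'],np.arctan2(R[1,1],R[0,1])-np.pi/2)"
```

```text
time_s: 17.95
tcp_pos: [468.7, 307.6, 80.2]
ee_rot: [-0.961, -2.991, -0.002]
wrist_force: [-4.0, -1.0, 6.4]
grip_width: 17.3
t 17.95 tcp [468.7 307.6  80.2] w 17.3 F [-4.  -1.   6.4] q [-0.7   0.4   0.08  1.77 -0.04  0.98  0.34]
R x,y,z [[-0.813, 0.582, 0.001], [0.582, 0.813, 0.001], [0.0, 0.001, -1.0]]
[-0.197  0.994  0.071] -0.6215975799337906
```

```bash
python3 -m jog '[{"xyz":[0,0,0],"turn":[0,0,-0.12],"claw":1},{"xyz":[0,0,0],"turn":[0,0,-0.12],"claw":1},{"xyz":[0,0,0],"turn":[0,0,-0.11],"claw":1},{"xyz":[0,0,0],"turn":[0,0,-0.08],"claw":1},{"xyz":[0,0,0],"turn":[0,0,0],"claw":1},{"xyz":[0,0,0],"turn":[0,0,0],"claw":1},{"xyz":[0,0,0],"turn":[0,0,0],"claw":1},{"xyz":[0,0,0],"turn":[0,0,0],"claw":1}]'
python3 -c "
from h import *
o,R=st();print(o['wrist_torque'],np.arctan2(R[1,1],R[0,1])-np.pi/2)
snap('side','s13');snap('top','t13');crop('t13',80,170,200,280,6);crop('s13',195,110,270,180,8)"
```

```text
time_s: 18.75
tcp_pos: [468.7, 307.6, 80.2]
ee_rot: [-1.57, -2.721, -0.002]
wrist_force: [-4.2, 0.4, 5.1]
grip_width: 17.6
t 18.75 tcp [468.7 307.6  80.2] w 17.6 F [-4.2  0.4  5.1] q [-0.77  0.4   0.16  1.77 -0.08  0.98 -0.05]
R x,y,z [[-0.5, 0.866, 0.001], [0.866, 0.5, 0.001], [0.001, 0.001, -1.0]]
[-0.079  0.97  -0.017] -1.04681449176307
```

View pics/s13_c195_110.png

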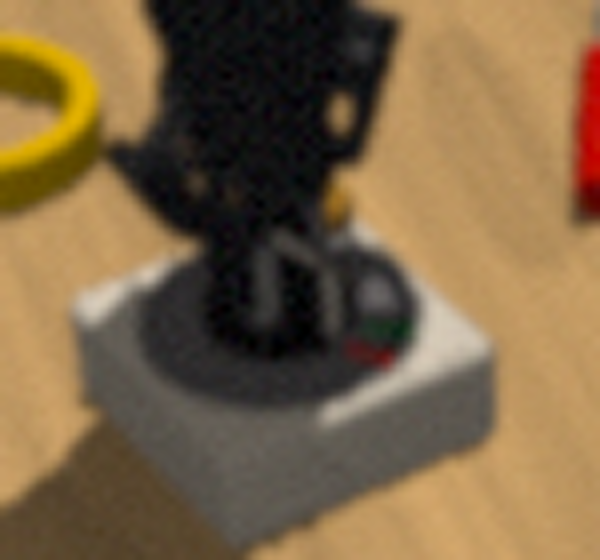

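View pics/t13_c80_170.png

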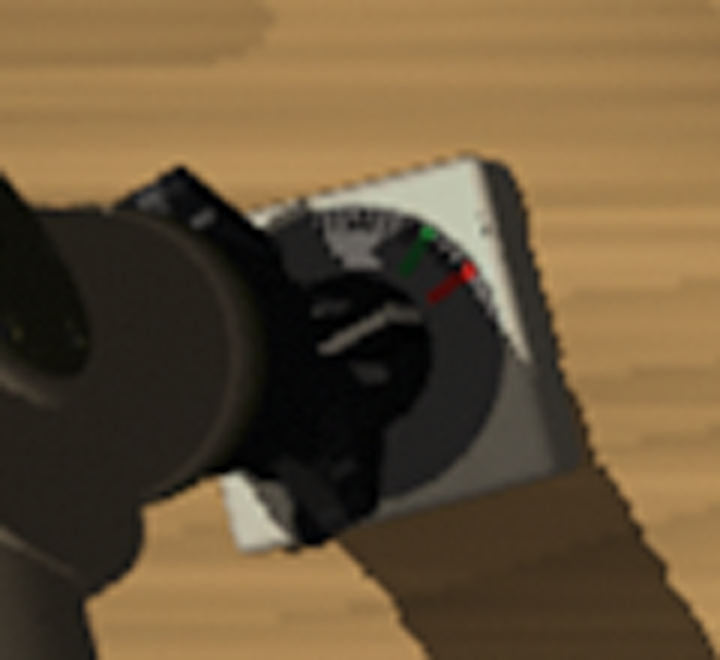

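```bash
python3 - <<'E'
from h import *
t=load('t13')
T=lambda x,y:(80+(x+.5)/6-.5,170+(y+.5)/6-.5)
def ang(p,q,z):
    d=atz(t,T(*q),z)-atz(t,T(*p),z);return np.arctan2(d[1],d[0])
print('pointer',ang((322,350),(393,312),83), atz(t,T(322,350),83),atz(t,T(393,312),83))
print('red',ang((430,300),(473,270),47),'green',ang((403,273),(430,233),47))
c=np.array([468.8,306.5])
for n,p in(('red',(473,270)),('redin',(430,300)),('green',(430,233)),('gin',(403,273))):
    d=atz(t,T(*p),47)-c;print(n,np.arctan2(d[1],d[0]))
d=np.array(atz(t,T(393,312),83))-c;print(np.arctan2(d[1],d[0]))
E
```

```text
pointer -1.082556465855777 [470.30416413 304.90841713] [483.27043062 280.49578353]
red -0.9636638288531857 green -0.5905053918394692
red -0.9633168411052851
redin -0.9631233354675067
green -0.5643962175279368
gin -0.5511356449300865
-1.0630033052332417
```

By the images the pointer is about 0.09 to 0.11 rad past the red mark. I go 0.05 further to be safe, then back toward green, which lies at world angle about -0.55.

```bash
python3 -m jog '[{"xyz":[0,0,0],"turn":[0,0,-0.05],"claw":1},{"xyz":[0,0,0],"turn":[0,0,0],"claw":1},{"xyz":[0,0,0],"turn":[0,0,0],"claw":1},{"xyz":[0,0,0],"turn":[0,0,0.06],"claw":1},{"xyz":[0,0,0],"turn":[0,0,0.1],"claw":1},{"xyz":[0,0,0],"turn":[0,0,0.1],"claw":1},{"xyz":[0,0,0],"turn":[0,0,0.1],"claw":1},{"xyz":[0,0,0],"turn":[0,0,0.05],"claw":1}]'
python3 -c "
from h import *
o,R=st();print(o['wrist_torque'],np.arctan2(R[1,1],R[0,1])-np.pi/2)"
```

```text
time_s: 19.65
tcp_pos: [468.7, 307.6, 80.1]
ee_rot: [-1.052, -2.96, -0.002]
wrist_force: [-4.2, 0.5, 5.7]
grip_width: 17.0
t 19.65 tcp [468.7 307.6  80.1] w 17.0 F [-4.2  0.5  5.7] q [-0.71  0.4   0.09  1.77 -0.04  0.98  0.29]
R x,y,z [[-0.776, 0.631, 0.001], [0.631, 0.776, 0.001], [0.0, 0.001, -1.0]]
[-0.111  1.038 -0.062] -0.6829723181307388
```

Remaining is +0.133 rad.

```bash
python3 -m jog '[{"xyz":[0,0,0],"turn":[0,0,0.05],"claw":1},{"xyz":[0,0,0],"turn":[0,0,0.05],"claw":1},{"xyz":[0,0,0],"turn":[0,0,0.033],"claw":1},{"xyz":[0,0,0],"turn":[0,0,0],"claw":1},{"xyz":[0,0,0],"turn":[0,0,0],"claw":1},{"xyz":[0,0,0],"turn":[0,0,0],"claw":1},{"xyz":[0,0,0],"turn":[0,0,0],"claw":1},{"xyz":[0,0,0],"turn":[0,0,0],"claw":1}]'
python3 -c "
from h import *
o,R=st();print(o['wrist_torque'],np.arctan2(R[1,1],R[0,1])-np.pi/2)
snap('top','t14');crop('t14',80,170,200,280,6)"
```

```text
time_s: 20.45
tcp_pos: [468.6, 307.6, 80.2]
ee_rot: [-0.858, -3.022, -0.002]
wrist_force: [-4.5, -1.1, 6.8]
grip_width: 17.4
t 20.45 tcp [468.6 307.6  80.2] w 17.4 F [-4.5 -1.1  6.8] q [-0.69  0.4   0.07  1.77 -0.03  0.98  0.41]
R x,y,z [[-0.851, 0.526, 0.001], [0.526, 0.851, 0.001], [0.0, 0.001, -1.0]]
[-0.148  1.028  0.05 ] -0.5536334104189486
```

View pics/t14_c80_170.png

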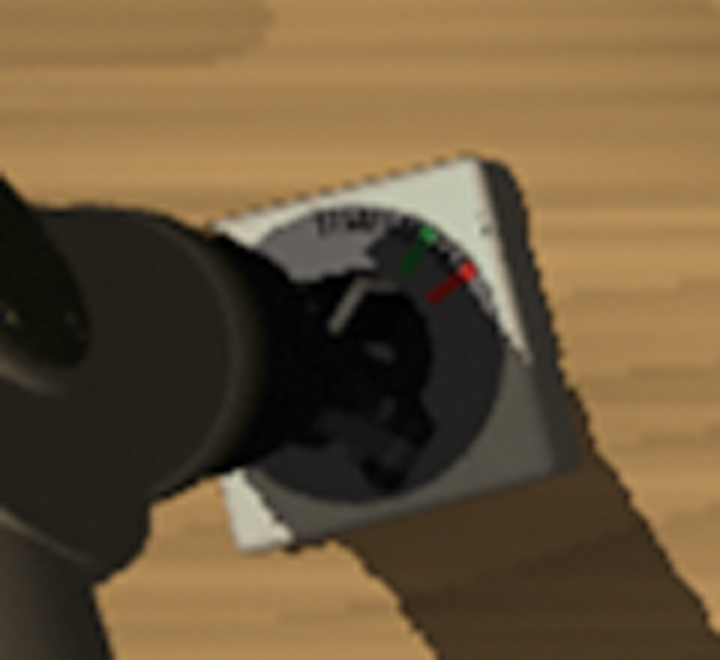

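The pointer looks parallel to the green mark. I release, rise, and check with a clear view.

```bash
python3 -m jog '[{"xyz":[0,0,0],"turn":[0,0,0],"claw":0.4},{"xyz":[0,0,0],"turn":[0,0,0],"claw":0.2},{"xyz":[0,0,0],"turn":[0,0,0],"claw":0},{"xyz":[0,0,0],"turn":[0,0,0],"claw":0},{"xyz":[0,0,8],"turn":[0,0,0],"claw":0},{"xyz":[0,0,20],"turn":[0,0,0],"claw":0},{"xyz":[0,0,30],"turn":[0,0,0],"claw":0},{"xyz":[0,0,40],"turn":[0,0,0],"claw":0}]'
python3 -m jog '[{"xyz":[-5,30,20],"turn":[0,0,0],"claw":0},{"xyz":[-15,45,10],"turn":[0,0,0],"claw":0},{"xyz":[-15,45,0],"turn":[0,0,0],"claw":0},{"xyz":[-15,45,0],"turn":[0,0,0],"claw":0},{"xyz":[-15,35,0],"turn":[0,0,0],"claw":0},{"xyz":[0,0,0],"turn":[0,0,0],"claw":0},{"xyz":[0,0,0],"turn":[0,0,0],"claw":0},{"xyz":[0,0,0],"turn":[0,0,0],"claw":0}]'
python3 -c "
from h import *
o,R=st()
snap('side','s15');snap('top','t15');crop('t15',100,190,180,265,8);crop('s15',195,120,265,180,8)"
```

```text
time_s: 21.3
tcp_pos: [468.0, 306.8, 177.3]
ee_rot: [-0.858, -3.02, 0.002]
wrist_force: [1.7, 0.3, 0.6]
grip_width: 42.8
time_s: 22.1
tcp_pos: [405.0, 506.2, 207.6]
ee_rot: [0.861, 3.02, 0.001]
wrist_force: [0.1, -1.1, 0.8]
grip_width: 42.9
t 22.1 tcp [405.  506.2 207.6] w 42.9 F [ 0.1 -1.1  0.8] q [-0.95  0.46 -0.    1.37  0.    1.31  0.07]
R x,y,z [[-0.85, 0.528, -0.001], [0.528, 0.85, 0.001], [0.001, 0.0, -1.0]]
```

View pics/t15_c100_190.png

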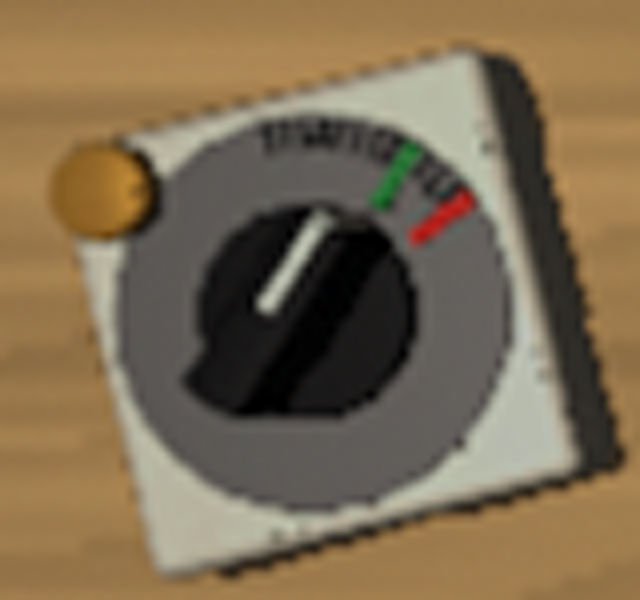

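View pics/s15_c195_120.png

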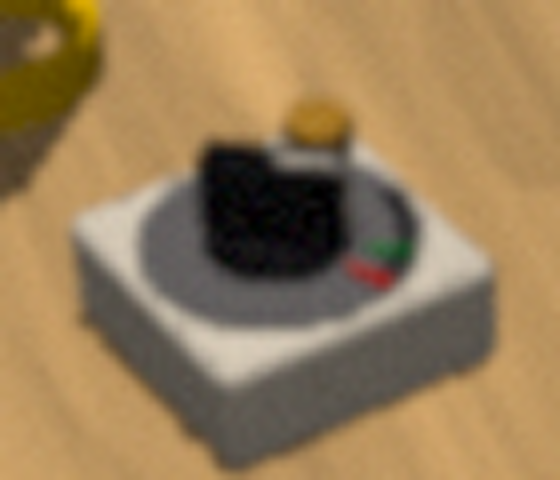

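View pics/t15.png

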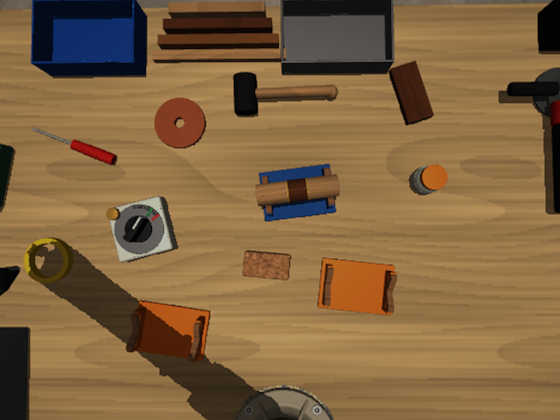

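```bash
python3 - <<'E'
from h import *
t=load('t15');im=t['image'].astype(int)
sub=np.zeros(im.shape[:2],bool);sub[205:245,112:166]=1
r,g,b=im[...,0],im[...,1],im[...,2]
c=np.array([468.8,306.5])
# scale disc centre: nonwhite-box grey, ellipse fit
for n,m,z in(('green',g-np.maximum(r,b)>25,47),('red',r-np.maximum(g,b)>70,47)):
    m=m&sub; m[:, :118]=0; ys,xs=np.nonzero(m); w=(g-np.maximum(r,b) if n=='green' else r-np.maximum(g,b))[m]
    P_=np.array([atz(t,(x,y),z) for x,y in zip(xs,ys)]); mu=np.average(P_,axis=0,weights=w); d=mu-c
    u=np.linalg.svd(P_-mu)[2][0]; print(n,len(xs),mu,'ang',np.arctan2(d[1],d[0]),'pca',np.arctan2(u[1],u[0]), d)
ys,xs=np.mgrid[214:230,131:143].reshape(2,-1)
w=np.clip(im[ys,xs].min(1)-75,0,None); k=w>0
P_=np.array([atz(t,(x,y),83) for x,y in zip(xs[k],ys[k])]);w=w[k];mu=np.average(P_,axis=0,weights=w)
C=np.cov(P_.T,aweights=w);e=np.linalg.eigh(C)[1][:,1];d=mu-c;print('pointer',k.sum(),mu,np.arctan2(e[1],e[0]),np.arctan2(d[1],d[0]))
print(im[212:232,128:146].min(2))
E
```

```text
green 24 [505.51996685 284.11506249] ang -0.5474572876724805 pca 2.5427587296966534 [ 36.71996685 -22.38493751]
red 20 [494.31894917 271.35851589] ang -0.9427168614776861 pca 2.2111609191427246 [ 25.51894917 -35.14148411]
pointer 54 [482.85511519 299.35641426] 2.7361219435284507 -0.4702299585642548
[[ 86  87  87  88  87  87  87  88  89  88  89  90  88  89  90  90  90  92]
 [ 86  87  87  88  86  87  88  88  89  89  90  90  91  90  90  90  91  92]
 [ 86  86  87  87  88  88  89  91  92  92  91  91  91  92  91  91  92  89]
 [ 87  87  87  88  89  91  78  71  66  61  61  60  59  59  72  88  94  90]
 [ 87  88  89  77  63  64  46  34  21   8  15  78  74  33  38  61  69  67]
 [ 87  90  80  51  23  20  20  15  14  10  74 119 118  79  42  38  38  33]
 [ 82  69  47  28  22  22  18  14  14  45 133 146 105  63  31  27  29  27]
 [ 60  30  18  21  23  20  16  14   9 109 173 146  62  10  11   4   0   0]
 [ 34  20  22  23  20  16  14  13  68 155 165  94  25  28  22   5   1   1]
 [ 22  21  22  22  17  14  15  24 126 177 127  37  23  24  10   1   0   1]
 [ 21  23  22  21  16  16  13  74 157 157  79  17  26  15   2   2   4   1]
 [ 22  22  23  20  18  12  43 131 164 102  20  26  22   8   0   2   0   1]
 [ 22  21  20  18  17  26 113 172 140  54  18  23  11   2   3   1   2   0]
 [ 21  21  17  15  12  75 157 165  92  22  27  16   4   1   2   1   2  13]
 [ 22  17  16  15  45 131 166 116  39  24  23  12   2   0   2   2   1  20]
 [ 19  17  17  14 113 175 147  67  20  27  15   2   2   1   2   1  14  24]
 [ 15  15  19  15 104 147  99  29  26  22   9   1   1   1   2   1  19  26]
 [ 16  20  20  19  32  57  45  23  25  12   2   3   0   1   2  13  24  27]
 [ 19  21  22  22  21  22  24  27  17   4   3   3   4   2  13  24  26  25]
 [ 21  21  23  23  24  26  27  22   9   4   1   3   1   1  19  25  26  26]]
```

```bash
python3 - <<'E'
from h import *
t=load('t15');im=t['image'].astype(float).min(2)
pts=[]
for y in range(218,228):
    w=np.clip(im[y,128:146]-40,0,None); w[13:]=0
    pts.append(((np.arange(128,146)*w).sum()/w.sum(),y))
W=np.array([atz(t,p,83) for p in pts]);print(np.array(pts)[:,0].round(2))
f=np.polyfit(W[:,0],W[:,1],1);print('angle',np.arctan(f[0]),'y at x=468.7',np.polyval(f,468.7))
# scale disc centre by ellipse-free check: box corners
o=lambda x,y:(100+(x+.5)/8-.5,190+(y+.5)/8-.5)
tr,br,bl=[atz(t,o(*p),45) for p in((475,48),(580,465),(165,575))]
print(tr,br,bl,(tr+bl)/2,np.arctan2(*(tr-br)[::-1]),np.arctan2(*(br-bl)[::-1])+np.pi/2)
print('disc',atz(t,o((120+510)/2,(112+510)/2),47))
E
```

```text
[136.54 137.66 137.64 137.   136.52 135.88 135.17 134.59 133.92 133.26]
angle -0.43116748142794825 y at x=468.7 305.57064453099076
[539.70939532 263.40477331] [427.52633613 234.22472121] [398.51140617 345.68641649] [469.11040075 304.5455949 ] 0.2544720638723584 0.2546612311899774
disc [469.06471686 305.32986954]
```

```bash
python3 - <<'E'
from h import *
t=load('t15');im=t['image'].astype(float).min(2)
for lo,hi,bg in((220,227,40),(220,227,25),(219,226,30)):
  pts=[]
  for y in range(lo,hi+1):
    j=128+np.argmax(im[y,128:142]);xs=np.arange(j-2,j+3);w=np.clip(im[y,xs]-bg,0,None)
    pts.append(((xs*w).sum()/w.sum(),y))
  for z in (83,):
    W=np.array([atz(t,p,z) for p in pts]);f=np.polyfit(W[:,0],W[:,1],1)
    print('angle',np.arctan(f[0]),'y at 469',np.polyval(f,469),np.array(pts)[:,0].round(2))
# same for s0 reference pointer picture t0: start pointer angle vs tool .204 at close
E
```

```text
angle -0.5553348789264457 y at 469 306.7963200250365 [137.64 137.   136.52 135.88 135.17 134.59 133.92 133.26]
angle -0.5534361723289856 y at 469 306.75523144255806 [137.62 137.07 136.52 135.81 135.22 134.58 133.93 133.29]
angle -0.5489027446402771 y at 469 306.6820169786786 [138.27 137.62 137.04 136.52 135.83 135.21 134.58 133.92]
```

The measured pointer angle is -0.553, which puts the dial at about 0.81 (green is 0.80). The blank is still seated, the bystanders are where they were, and the arm is clear of everything. I hand in.

```bash
python3 -c "
from h import *
print(ctrl.finish_job())"
```

```text
the job is handed in; nothing more can be done
None
```

The blank is lying in the blue cradle, resting in both V rests, and the glue timer is set to the green mark. I handed the job in at about 22 s of the 51 s allowed.

- **Blank:** I gripped it upright with the tool tilted 60°, lifted it clear, laid it down in the air and lowered it until both rests took contact (about 15 N). The last picture puts its middle within about 1 mm of the midpoint between the rests.
- **Timer:** I turned the grip clockwise until the pointer was about 0.1 rad past the red mark by the picture, then 0.05 further. I then turned it back to green. The final reading is about 0.81 rad using the box edges, against 0.80 wanted.
- **Surroundings:** In the last picture the jar, sanding block, flap disc, mallet and both orange cradles are at the same pixels as at the start. The gripper was well clear of everything.

Two checks disagreed slightly:
- The timer's axis came out about 2 mm different in y between the camera (305.5) and the closed grip (307.6).
- Depending on which centre is used, the dial reads between 0.81 and 0.83.

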